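# Put the dried kitchen things away where each kind belongs

## Robot

A 6-joint arm with a two-finger parallel gripper is mounted at the origin on the work surface. World frame = base frame: x ahead of the robot, y to its left, z up, the work surface at z = 0. Lengths are in m, angles in rad, forces in N, time in s.
With the tool pointing down it reaches from about 0.35 to 0.775 m from the base axis. Payload 5.5 kg.
Tool frame: the origin (TCP) lies at the very end of the fingers, on their centre line; the grasp point (between the pads) lies 19 mm behind it (env.grip_depth is the distance from the TCP to the grasp point, in m); z points along the fingers, y is the direction in which the jaws open and shut (so a half turn about z gives the same grasp; the last joint's range is limited). The gripper opens to 85 mm and grips with 20 to 120 N. Pads are 22 mm wide; open, the fingers measure 114 mm over their backs; the gripper's body (76 mm by 85 mm) begins 54 mm behind the grasp point. The pads swing forward as they close: fully open they stand 13 mm farther back than shut.
Start: joints at [-1.417, 0.313, 0.046, 1.304, 0, 1.431], TCP at [0.167, -0.55, 0.231] pointing down, gripper open.
Joint ranges: [-2.76, 2.76], [-0.86, 1.69], [-1.03, 1.26], [-2.2, 2.34], [-1.47, 1.5], [-3.14, 3.14]. Speed limits (rad/s): [2.57, 2.57, 3.14, 3.14, 3.14, 3.14].

## Interface

Orientations are given as a unit quaternion [w, x, y, z].
In Python, from workcell import env gives the robot as it stands.
- The arm moves only by the tool step_arm, never from a script. Its argument "series" is a list of rows, each a list of 3 entries, a list of its own where there are three numbers: the shift along the world's x, y, z in cm, then the turn about the world's z in rad, then the closure in counts, from 0 (fully open) to 255 (shut). A call has 1 to 5 rows; each row is the pose to reach, as a shift and turn from the pose measured when the call began; what a row does not reach only later rows make up. A row lasts 1/8 s, in which the tool goes at most 62.5 mm and 10.7 degrees, less where a joint would pass 70% of its speed; a pose out of reach is approached as far as the arm can. A call with a gripper value outside its range is refused whole. The fingers move at their own pace and stop on an object; "newtons" is the grip in N (left out, the last holds). Time passes only in rows, so rows that repeat a pose let the fingers close. It gives the time, the measured TCP pose, the force and the opening at its end, in the units of the state.
- env.get_state(): the state, without advancing time (a new reading comes with each control period).
- env.read_camera(name): name is "scene" or "top"; returns a dict with "frame" (420x560x3 uint8, red, green, blue), "vertical_fov" (degrees; the focal length in pixels is half the picture's height over the tangent of half this angle, whatever the lens; pixels are square), "cx", "cy" (the principal point, pixels), "dist_coeffs" ([k1, k2, p1, p2, k3] as OpenCV has them; the pictures are not rectified), "camera_from_world" (4x4, takes a point from world to camera coordinates). Camera axes: x right, y down, z forward; pixel columns grow to the right and rows downward; lengths in m; the calibration is good to about 2 mm. A picture is of the moment at which its call begins. There is no depth.
- env.hand_in(): hands the job in, once; it reports no verdict.
The state is a dict: "clock": time; "joint_pos": joint angles; "qvel": joint speeds; "tau": joint torques, N m; "tcp_pos": TCP position; "orientation": TCP orientation; "wrist_force": force on the tool from outside, world axes, zero at the start; "ft_torque": the same for the moment, N m; "finger_gap": finger opening in m.
Only numpy, scipy, OpenCV 4.12 (cv2) and the standard library are available. Lean on these libraries where they do the work, as an engineer would, in place of code of your own. Each camera call takes 0.05 s, during which the arm holds its last target.

## Task

Put the dried things on the counter away: stand the two square jars upright on the little cedar shelf, the big one in the wide bay and the small one in the narrow bay; lay the two lids side by side, knobs up, flat on the floor of the pale grey tilt-out bin; and lay the tong lengthwise in the wide, empty bay of the bamboo utensil tray. Set the jars and the stoneware lid down gently, do not drop them. Leave the ramekin and the pepper shaker where they stand.

Things in the scene. Friction and masses are not known exactly. Their poses are not given: they have to be found in the camera images.
- big_jar: Big square glass jar, empty, without lid, standing upright on the counter: body 64 x 64 mm and 92 mm high, with a narrower round neck (54 mm across) above it to 106 mm; about 0.3 kg. Origin: centre of its underside; x and y run square to its faces, z up.
- small_jar: Small square glass spice jar, empty, without lid, standing upright on the counter: body 46 x 46 mm and 80 mm high, with a narrower round neck (38 mm across) above it to 92 mm; about 0.15 kg. Origin: centre of its underside; x and y run square to its faces, z up.
- stoneware_lid: Round brown stoneware lid, 94 mm across, lying flat with its knob up: the rim is 7 mm thick and the top rises gently to 14 mm at the knob; in the middle stands a round knob 28 mm across whose top is 40 mm above the underside; about 0.2 kg. Origin: centre of its underside, z up along the knob.
- silicone_lid: Small round orange silicone lid (rigid here), 74 mm across, lying flat with its knob up: a 5 mm disc (raised bead to 6.5 mm near the edge) with a round knob in the middle, 22 mm across, whose top is 27 mm above the underside; about 0.04 kg. Origin: centre of its underside, z up along the knob.
- tong: Spring-loaded steel tong, locked shut (rigid), lying on its side: 165 mm long plus a thin 14 mm pull ring past the spring head; 28 mm wide in the middle, narrower at the ends, 18 mm high (tips 22); 0.1 kg. Origin: underside at mid-length, about the centre of mass; x along it from spring head to tips, z up. It may lie either way round in the tray.
- shelf: Low fixed cedar jar shelf, 102 mm deep (x), 184 wide (y). Board's top face 62 mm above the counter; rim and divider 8 mm thick rise 18 mm above the board. Origin: centre of its underside on the counter, z up. Wide bay 86 (x) by 90 (y) mm inside, centre at y = +39 mm; narrow bay 86 by 70 mm, centre at y = -49 mm; both at x = 0.
- bin: Pale grey tilt-out bin, fixed, open on top, tilted 18 deg to its -x in a white bracket. Origin: on the counter under the inner floor's middle; z up. Floor 205 mm wide (y), 130 along the slope, 42 mm up at x=0, 62 at x=+62 mm. 4 mm walls: front rim 88 mm up at x=-85 (lip to -98), back rim 110 up at x=+48, sides 50-62 high. A level lid clears the walls at x=-12 and settles on the slope.
- tray: Bamboo utensil tray, fixed, 148 mm (x) by 208 mm (y), 38 mm high, walls and floor 4 mm thick. Origin: centre of its underside, on the counter, z up. Its wide, empty bay is 92 mm (x) by 200 mm (y) inside, its centre at x = -24 mm, y = 0; the narrow bay on the +x side already holds two wooden spoons.
- ramekin: White ceramic ramekin, 60 mm across and 36 mm high, a loose bystander to leave alone. Origin: centre of its underside.
- shaker: Round pepper shaker, amber glass with a steel top, 42 mm across and 72 mm high, a loose bystander to leave alone. Origin: centre of its underside.
Not all that is in view belongs to the job. What is shaped like the stoneware_lid but black is not meant.

How it is judged:
By the outcome, as a careful person would: the job done as asked, in the order asked, and still so for the second after the job is handed in, with the robot touching nothing.
It also fails if it takes over 125 s, if anything falls off the work surface, if the arm or the gripper's body presses on something with over 40 N, if the wrist force passes 120 N, or if a joint passes its speed limit or range.

## Working session

There is one attempt and no reset: what is moved stays moved. The work goes in short steps, Python scripts to look and compute and a tool call to move; the robot and the scene stay as the last step left them, time stands still between calls to the robot, and variables do not carry over. Pictures are saved under pics/ and viewed, and the job is handed in when it is done.

Besides the shell and the picture viewer there is one more tool, called after "Call:" as name([rows], argument=value, ...), one row to a line, values as JSON. step_arm: Moves the arm, as the interface text tells. Its arguments: {"type":"object","properties":{"series":{"type":"array"},"newtons":{"type":"number"}},"required":["series"]}

```bash
ls; mkdir -p pics
python3 - <<'E'
from workcell import env
import cv2,numpy as np
for n in ("scene","top"):
    d=env.read_camera(n)
    cv2.imwrite(f"pics/{n}0.png",cv2.cvtColor(d["frame"],cv2.COLOR_RGB2BGR))
    print(n,d["vertical_fov"],d["cx"],d["cy"],d["dist_coeffs"],np.round(d["camera_from_world"],3).tolist())
print(env.get_state(), env.grip_depth)
E
```

```text
pics
scene 49.76224948556504 277.57774076931094 211.06599053131134 [-0.07540254  0.          0.          0.          0.        ] [[-0.404, 0.915, -0.006, 0.199], [0.612, 0.265, -0.745, -0.269], [-0.68, -0.305, -0.667, 1.727], [0.0, 0.0, 0.0, 1.0]]
top 43.404546621692546 269.6304109255461 210.65282568172825 [0.00299052 0.         0.         0.         0.        ] [[0.005, -1.0, -0.018, 0.005], [-0.995, -0.004, -0.095, 0.503], [0.095, 0.018, -0.995, 1.219], [0.0, 0.0, 0.0, 1.0]]
{'clock': 0.1, 'joint_pos': array([-1.41659950e+00,  3.13886187e-01,  4.50913792e-02,  1.30355620e+00,
        2.87665055e-05,  1.43118931e+00]), 'qvel': array([ 0.00154996, -0.00016492,  0.00198276,  0.00066647, -0.0002169 ,
       -0.00201264]), 'tau': array([ 2.30595761e-03, -4.81722879e+01,  2.99245691e+01,  1.27963957e-02,
       -1.86847615e-04, -1.15307593e-06]), 'tcp_pos': array([ 0.16644498, -0.54992794,  0.23051977]), 'orientation': array([-7.77423110e-04,  9.89229006e-01,  1.46374075e-01,  8.71230060e-06]), 'wrist_force': array([ 0.11396774, -0.72884986, -0.25107188]), 'ft_torque': array([-0.01497306,  0.01348864,  0.01384368]), 'finger_gap': 0.08515326979369275} 0.0187
```

View pics/scene0.png

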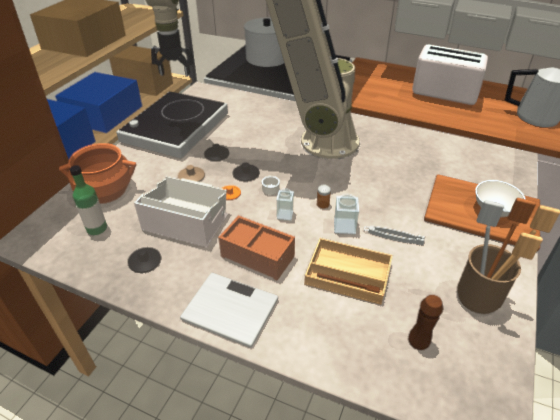

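View pics/top0.png

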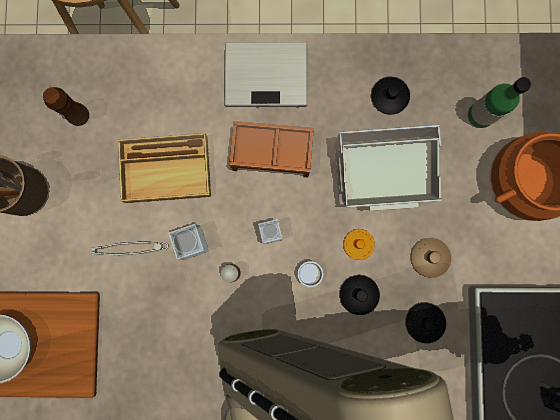

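```bash
cat > h.py <<'E'
from workcell import env
import cv2,numpy as np
def cam(n):
    d=env.read_camera(n); f=d["frame"].shape[0]/2/np.tan(np.radians(d["vertical_fov"])/2)
    d["K"]=np.array([[f,0,d["cx"]],[0,f,d["cy"]],[0,0,1]]);d["D"]=np.array(d["dist_coeffs"],float);d["T"]=np.array(d["camera_from_world"])
    d["img"]=cv2.cvtColor(d["frame"],cv2.COLOR_RGB2BGR);return d
def w(d,px,z):
    p=np.array(px,float).reshape(-1,1,2);u=cv2.undistortPoints(p,d["K"],d["D"]).reshape(-1,2)
    R=d["T"][:3,:3];t=d["T"][:3,3];o=-R.T@t;r=np.c_[u,np.ones(len(u))]@R
    z=np.broadcast_to(z,len(u));return o+r*((z-o[2])/r[:,2])[:,None]
def proj(d,P):
    P=np.array(P,float).reshape(-1,3);R=d["T"][:3,:3]
    return cv2.projectPoints(P,cv2.Rodrigues(R)[0],d["T"][:3,3],d["K"],d["D"])[0].reshape(-1,2)
def crop(d,x0,y0,x1,y1,s,name):
    im=cv2.resize(d["img"][y0:y1,x0:x1],None,fx=s,fy=s,interpolation=cv2.INTER_CUBIC)
    for x in range((x0+9)//10*10,x1,10):
        X=(x-x0)*s; cv2.line(im,(X,0),(X,6 if x%50 else 14),(0,0,255),1)
        if x%20==0: cv2.putText(im,str(x),(X-8,24),0,.35,(0,0,255),1)
    for y in range((y0+9)//10*10,y1,10):
        Y=(y-y0)*s; cv2.line(im,(0,Y),(6,Y),(0,0,255),1)
        if y%20==0: cv2.putText(im,str(y),(8,Y+4),0,.35,(0,0,255),1)
    cv2.imwrite("pics/"+name,im)
def st():
    s=env.get_state();q=s["orientation"];from scipy.spatial.transform import Rotation as Ro
    R=Ro.from_quat([q[1],q[2],q[3],q[0]]).as_matrix()
    print("t%.2f"%s["clock"],"tcp",np.round(s["tcp_pos"],4),"jawyaw",round(float(np.degrees(np.arctan2(R[1,1],R[0,1]))),1),"F",np.round(s["wrist_force"],1),"gap",round(s["finger_gap"],4),"q",np.round(s["joint_pos"],2));return s
E
python3 - <<'E'
from h import *
d=cam("top"); 
crop(d,85,195,295,290,3,"a.png"); crop(d,290,205,460,350,4,"b.png"); crop(d,110,110,330,215,3,"c.png"); crop(d,320,75,460,225,4,"d.png")
st()
E
```

```text
t0.15 tcp [ 0.1664 -0.55    0.2306] jawyaw -73.2 F [ 0.7  0.1 -0.3] gap 0.0856 q [-1.42  0.31  0.05  1.3  -0.    1.43]
```

View pics/a.png

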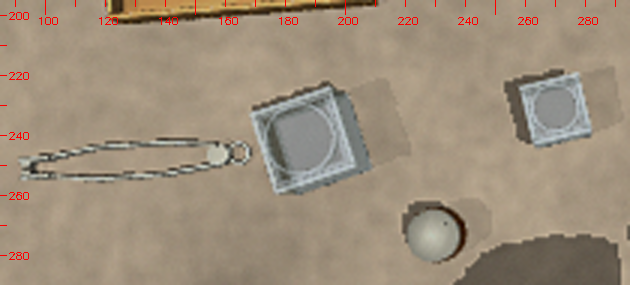

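View pics/b.png

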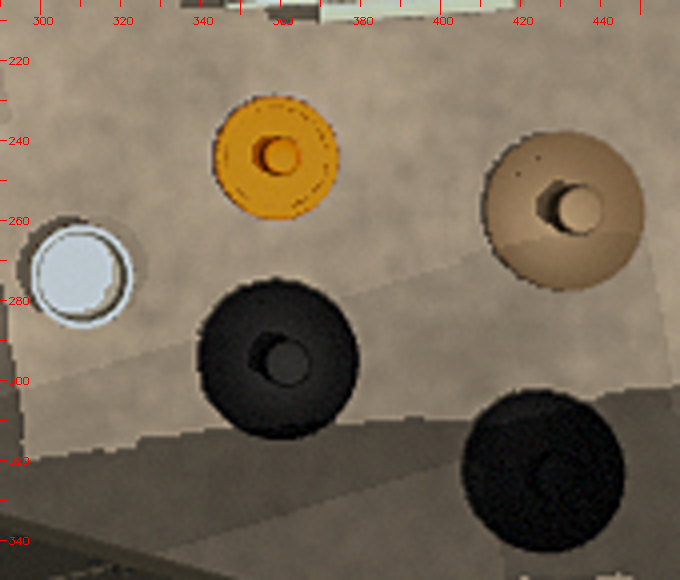

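View pics/c.png

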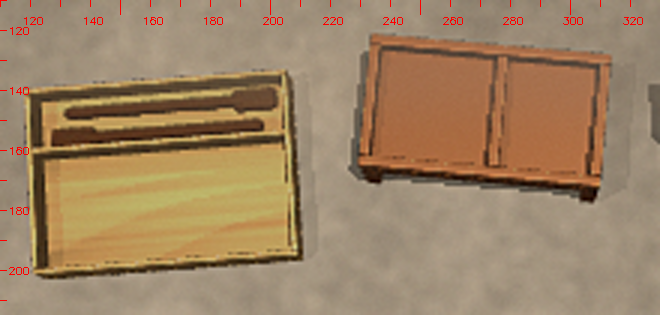

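View pics/d.png

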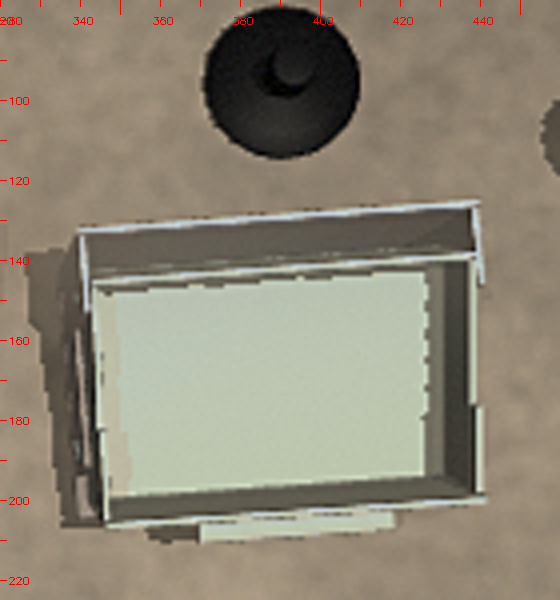

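```bash
cat > fit.py <<'E'
from h import *
from scipy.optimize import least_squares
def fit(d,px,pts,x0):
    px=np.array(px)-0.4; pts=np.array(pts,float)
    def f(v):
        c,s=np.cos(v[2]),np.sin(v[2]);P=pts.copy();P[:,0]=v[0]+c*pts[:,0]-s*pts[:,1];P[:,1]=v[1]+s*pts[:,0]+c*pts[:,1]
        return (proj(d,P)-px).ravel()
    r=least_squares(f,x0); return r.x, r.fun.reshape(-1,2)
E
python3 - <<'E'
from fit import *
d=cam("top")
def sq(a,b,z): return [[a,b,z],[a,-b,z],[-a,-b,z],[-a,b,z]]
J={}
def go(n,px,pts):
    x,r=fit(d,px,pts,list(w(d,[np.mean(px,0)],pts[0][2])[0][:2])+[0]); print(n,np.round(x[:2],4),"deg",round(np.degrees(x[2]),1),"res",np.round(r,1).tolist()); J[n]=x
go("big",[(169,232.7),(195,224),(203.3,251.7),(177.7,259)],sq(.032,.032,.092))
go("small",[(258,223),(277.7,219),(282,238.7),(262.3,243.7)],sq(.023,.023,.08))
go("tray",[(119.3,141.7),(205.7,133.3),(210,196),(121,202.3)],sq(.074,.104,.038))
go("shelf",[(233.3,122),(313.7,128.3),(309.3,172),(229.3,163)],sq(.051,.092,.08))
go("bin",[(343,145.7),(438.7,138.7),(441,200),(346.5,206)],[[.048,.1065,.11],[.048,-.1065,.11],[-.085,-.1065,.088],[-.085,.1065,.088]])
for n,p,z in [("sil",(358.6,244.2),.005),("silknob",(360.5,244),.027),("stone",(430.8,257.5),.005),("stoneknob",(435,257.2),.04),("tongtip",(92.5,249),.012),("tonghead",(158,246.5),.015),("ring",(165,245.6),.01),("shakertop",(229.8,272),.07),("ramek",(310,273),.036)]:
    print(n,np.round(w(d,[np.array(p)-.4],z)[0],4))
np.save("J.npy",J,allow_pickle=True)
E
```

```text
big [0.4273 0.1917] deg 18.1 res [[-0.7, -0.2], [0.8, -0.3], [0.9, -0.5], [-1.1, 1.0]]
small [0.4526 0.0061] deg 12.7 res [[-0.2, 0.3], [0.1, -0.1], [0.2, 0.2], [-0.1, -0.4]]
tray [0.6022 0.2574] deg 4.7 res [[-0.8, -0.8], [0.2, 0.6], [-0.0, -0.2], [0.6, 0.4]]
shelf [0.6458 0.0041] deg -5.4 res [[0.2, -1.4], [0.0, -0.2], [0.3, 0.1], [-0.5, 1.4]]
bin [ 0.6007 -0.2634] deg 4.0 res [[-0.5, -0.2], [0.3, 0.2], [0.7, -0.2], [-0.5, 0.2]]
sil [ 0.4266 -0.2027  0.005 ]
silknob [ 0.4264 -0.2038  0.027 ]
stone [ 0.3961 -0.3721  0.005 ]
stoneknob [ 0.3966 -0.3717  0.04  ]
tongtip [0.4121 0.4288 0.012 ]
tonghead [0.4186 0.2721 0.015 ]
ring [0.421  0.2566 0.01  ]
shakertop [0.3608 0.0961 0.07  ]
ramek [ 0.3588 -0.0857  0.036 ]
```

```bash
cat > ov.py <<'E'
from h import *
def draw(d,v,pts,col,s,x0,y0,im):
    c,sn=np.cos(v[2]),np.sin(v[2]);P=np.array([[v[0]+c*a-sn*b,v[1]+sn*a+c*b,z] for a,b,z in pts])
    q=((proj(d,P)-[x0,y0]+.5)*s-.5).round().astype(int);cv2.polylines(im,[q],True,col,1)
def sq(a,b,z,cx=0,cy=0): return [[cx+a,cy+b,z],[cx+a,cy-b,z],[cx-a,cy-b,z],[cx-a,cy+b,z]]
def ci(r,z): return [[r*np.cos(t),r*np.sin(t),z] for t in np.linspace(0,6.28,40)]
SH=dict(big=[sq(.032,.032,.092),sq(.032,.032,0),ci(.027,.106)],small=[sq(.023,.023,.08),sq(.023,.023,0)],
 tray=[sq(.074,.104,.038),sq(.074,.104,0),sq(.046,.1,.004,-.024)],shelf=[sq(.051,.092,.08),sq(.043,.045,.062,0,.039),sq(.043,.035,.062,0,-.049)],
 bin=[[[.048,.1065,.11],[.048,-.1065,.11],[-.085,-.1065,.088],[-.085,.1065,.088]],[[.062,.1025,.062],[.062,-.1025,.062],[-.062,-.1025,.022],[-.062,.1025,.022]]],
 sil=[ci(.037,.005),ci(.011,.027)],stone=[ci(.047,.007),ci(.014,.04)])
def overlay(n,J,x0,y0,x1,y1,s,name):
    d=cam(n);im=cv2.resize(d["img"][y0:y1,x0:x1],None,fx=s,fy=s,interpolation=cv2.INTER_CUBIC)
    for k,v in J.items():
        for p in SH[k]: draw(d,v,p,(0,0,255),s,x0,y0,im)
    cv2.imwrite("pics/"+name,im)
E
python3 - <<'E'
from ov import *
J=np.load("J.npy",allow_pickle=True).item(); J["sil"]=[.4266,-.203,0]; J["stone"]=[.3963,-.372,0]; np.save("J.npy",J,allow_pickle=True)
overlay("top",J,110,105,455,300,2,"o1.png");overlay("scene",J,130,150,400,310,2,"o2.png")
E
```

```text
(no output)
```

View pics/o1.png

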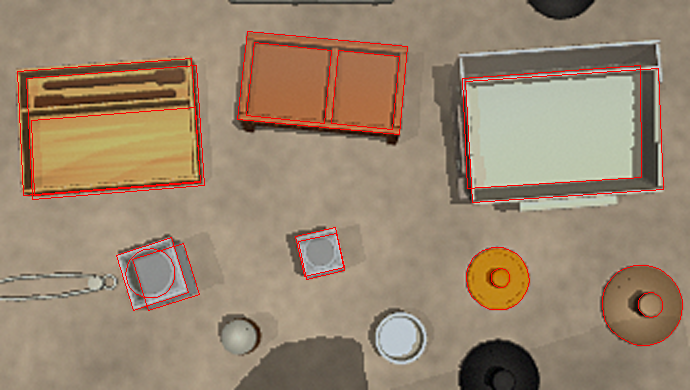

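View pics/o2.png

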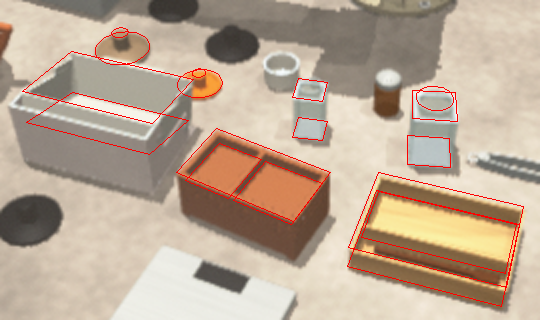

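Candidates at the first reach. Big jar (187,241) is the larger square glass and small jar (269,231) the smaller. Stoneware lid is the brown one at (431,257), not the black lookalikes at (359,295), (426,322) and (390,95). Silicone lid is orange at (359,244), and the tong is at (130,248). The crops and both overlays confirm these. I'm starting with the big jar.

Call:
step_arm([
  [[5, 6, 0], 0.18, 0],
  [[10, 13, 0], 0.36, 0],
  [[15, 19, 0], 0.54, 0],
  [[20, 25, 0], 0.72, 0],
  [[25, 30, 0], 0.9, 0],
], newtons=40)

```text
clock: 0.92
tcp_pos: [0.3648, -0.3067, 0.2312]
orientation: [0.0, 0.826, 0.564, -0.0]
wrist_force: [1.4, -0.1, 0.7]
finger_gap: 0.0853
```

Call:
step_arm([
  [[2, 6, 0], 0.15, 0],
  [[3, 12, 0], 0.3, 0],
  [[4, 18, 0], 0.45, 0],
  [[5, 24, -1], 0.6, 0],
  [[5.5, 30, -2], 0.69, 0],
])

```text
clock: 1.55
tcp_pos: [0.4202, -0.0049, 0.2114]
orientation: [0.001, 0.585, 0.811, 0.0]
wrist_force: [0.7, 0.3, 0.5]
finger_gap: 0.0854
```

```bash
python3 -c "
from h import *
st()"
```

```text
t1.55 tcp [ 0.4202 -0.0049  0.2114] jawyaw 18.4 F [0.7 0.3 0.5] gap 0.0854 q [-0.2   0.02 -0.36  1.19 -0.    1.05]
```

Call:
step_arm([
  [[0.2, 6, 0], 0, 0],
  [[0.4, 12, 0], 0, 0],
  [[0.6, 18, 0], 0, 0],
  [[0.7, 19.7, -2], 0, 0],
  [[0.7, 19.7, -6], 0, 0],
])

```text
clock: 2.17
tcp_pos: [0.4287, 0.1944, 0.1522]
orientation: [0.002, 0.583, 0.812, 0.002]
wrist_force: [-0.3, -0.0, 0.1]
finger_gap: 0.0852
```

Run:
```python
from h import *
st();d=cam("top");crop(d,100,170,290,300,4,"e.png")
d=cam("scene");crop(d,260,130,440,270,4,"e2.png")
```

```text
t2.17 tcp [0.4287 0.1944 0.1522] jawyaw 18.6 F [-0.3 -0.   0.1] gap 0.0852 q [ 0.26  0.15 -0.36  1.05 -0.    1.5 ]
```

View pics/e2.png

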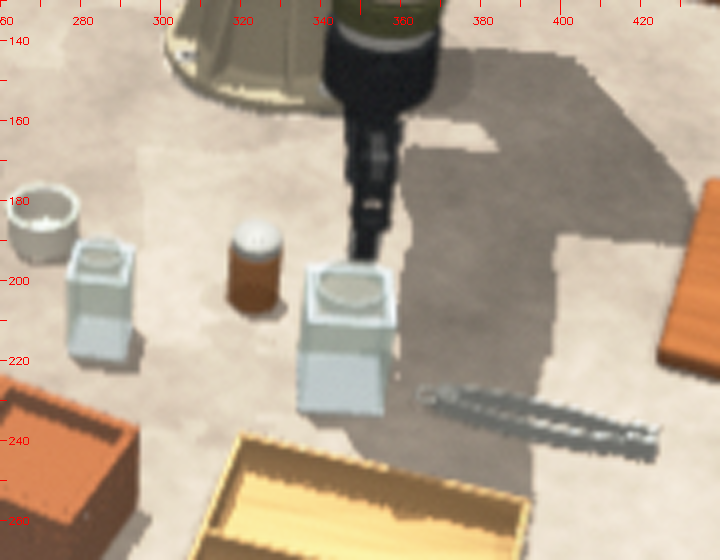

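The gripper stands over the big jar (~(350,270) in the crop) and clear of the tong. I'll descend.

Call:
step_arm([
  [[-0.1, -0.3, -2.5], 0, 0],
  [[-0.1, -0.3, -6], 0, 0],
  [[-0.1, -0.3, -9], 0, 0],
  [[-0.1, -0.3, -10.4], 0, 0],
  [[-0.1, -0.3, -10.4], 0, 0],
])

```text
clock: 2.9
tcp_pos: [0.423, 0.1887, 0.0441]
orientation: [-0.002, 0.584, 0.811, -0.003]
wrist_force: [0.6, 0.5, 0.3]
finger_gap: 0.0853
```

Call:
step_arm([
  [[0, 0, 0], 0, 255],
  [[0, 0, 0], 0, 255],
  [[0, 0, 0], 0, 255],
  [[0, 0, 0], 0, 255],
  [[0, 0, 0], 0, 255],
])

```text
clock: 3.52
tcp_pos: [0.4258, 0.1893, 0.0462]
orientation: [0.0, 0.584, 0.811, -0.001]
wrist_force: [2.6, -0.2, 6.6]
finger_gap: 0.0635
```

```bash
python3 -c "
from h import *
st()"
```

```text
t3.52 tcp [0.4258 0.1893 0.0462] jawyaw 18.5 F [ 2.6 -0.2  6.6] gap 0.0635 q [ 0.25  0.25 -0.53  0.79 -0.    1.5 ]
```

Call:
step_arm([
  [[0, 0, 1], 0, 255],
  [[0, 0, 3], 0, 255],
  [[0, 0, 7], 0, 255],
  [[0, 0, 11], 0, 255],
  [[0, 0, 14], 0, 255],
])

```text
clock: 4.15
tcp_pos: [0.4251, 0.1892, 0.1881]
orientation: [0.0, 0.584, 0.811, -0.001]
wrist_force: [-0.5, 0.2, -3.7]
finger_gap: 0.0638
```

Run:
```python
from h import *
s=st();J=np.load("J.npy",allow_pickle=True).item()
def inw(k,a,b):
    v=J[k];c,sn=np.cos(v[2]),np.sin(v[2]);return v[0]+c*a-sn*b,v[1]+sn*a+c*b
print(inw("shelf",0,.039),inw("shelf",0,-.049),"bin stone",inw("bin",-.012,-.0435),"sil",inw("bin",-.012,.0535),"tray",inw("tray",-.024,.007))
d=cam("scene");crop(d,260,100,440,240,4,"f.png")
```

```text
t4.15 tcp [0.4251 0.1892 0.1881] jawyaw 18.5 F [-0.5  0.2 -3.7] gap 0.0638 q [ 0.25  0.12 -0.31  1.14 -0.    1.49]
(np.float64(0.6494832078597866), np.float64(0.042967410474006235)) (np.float64(0.6411718319014983), np.float64(-0.04463921615708821)) bin stone (np.float64(0.5917565898834289), np.float64(-0.30765818021019786)) sil (np.float64(0.5849483748863162), np.float64(-0.21089740195499215)) tray (np.float64(0.5777383163547147), np.float64(0.2624589500874796))
```

View pics/f.png

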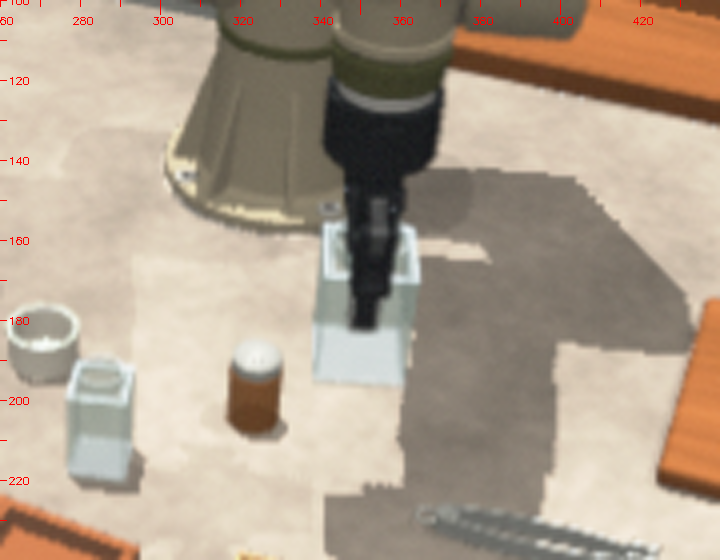

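Call:
step_arm([
  [[3, -2, 0], -0.08, 255],
  [[8, -5.5, 0], -0.17, 255],
  [[13.5, -9, 0], -0.26, 255],
  [[19, -12.5, 0], -0.35, 255],
  [[22.4, -14.8, 0], -0.417, 255],
])

```text
clock: 4.82
tcp_pos: [0.6519, 0.04, 0.19]
orientation: [0.001, 0.741, 0.672, 0.0]
wrist_force: [0.8, 2.2, -4.1]
finger_gap: 0.0635
```

Call:
step_arm([
  [[0, 0, 0], 0, 255],
  [[0, 0, 0], 0, 255],
])

```text
clock: 5.08
tcp_pos: [0.6505, 0.04, 0.1883]
orientation: [-0.0, 0.741, 0.672, -0.001]
wrist_force: [0.1, -0.4, -3.8]
finger_gap: 0.0636
```

Run:
```python
from ov import *
s=st()
J=np.load("J.npy",allow_pickle=True).item()
h=s["tcp_pos"]
B={k:J[k] for k in("shelf","tray")}
SH["held"]=[sq(.032,.032,h[2]-.046),sq(.032,.032,h[2]+.046)]
B["held"]=[h[0],h[1]+.0017,np.radians(-5.4)]
overlay("scene",B,180,150,340,290,4,"g.png");overlay("top",B,190,80,340,220,4,"g2.png")
```

```text
t5.08 tcp [0.6505 0.04   0.1883] jawyaw -5.6 F [ 0.1 -0.4 -3.8] gap 0.0636 q [-0.06  0.48  0.19  1.28 -0.    1.61]
```

View pics/g.png

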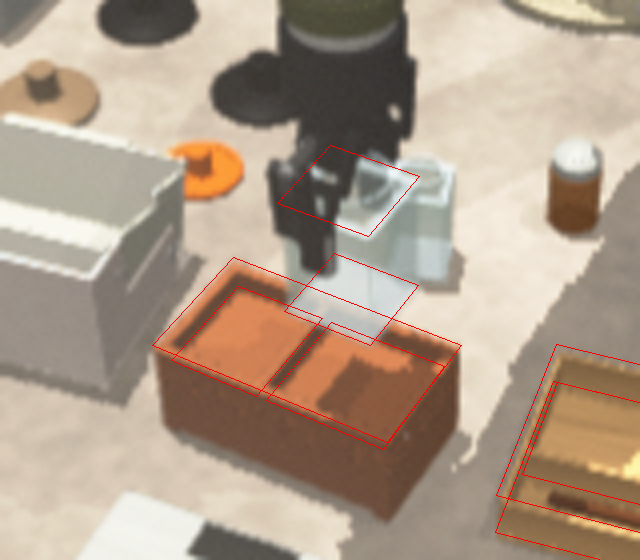

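View pics/g2.png

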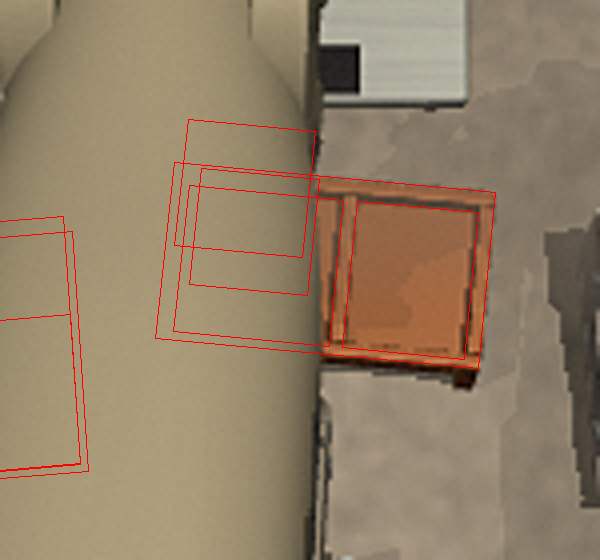

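The jar at (370,310) in the crop matches its predicted outline over the wide bay. I'll lower it.

Call:
step_arm([
  [[-0.1, 0.1, -2], 0, 255],
  [[-0.1, 0.1, -4.5], 0, 255],
  [[-0.1, 0.1, -6.5], 0, 255],
  [[-0.1, 0.1, -7.3], 0, 255],
  [[-0.1, 0.1, -7.5], 0, 255],
])

```text
clock: 5.8
tcp_pos: [0.6489, 0.0425, 0.1148]
orientation: [0.0, 0.74, 0.673, -0.001]
wrist_force: [0.4, -0.3, -3.5]
finger_gap: 0.0632
```

Call:
step_arm([
  [[0, 0, -0.1], 0, 255],
  [[0, 0, -0.2], 0, 255],
  [[0, 0, -0.3], 0, 255],
])

```text
clock: 6.18
tcp_pos: [0.6492, 0.0425, 0.1123]
orientation: [0.001, 0.74, 0.673, -0.0]
wrist_force: [-0.3, -0.3, -3.7]
finger_gap: 0.0634
```

Call:
step_arm([
  [[0, 0, -0.15], 0, 255],
  [[0, 0, -0.3], 0, 255],
  [[0, 0, -0.4], 0, 255],
])

```text
clock: 6.55
tcp_pos: [0.6492, 0.0424, 0.1083]
orientation: [0.001, 0.74, 0.672, -0.0]
wrist_force: [-1.9, -0.0, 2.3]
finger_gap: 0.0636
```

Contact was felt, so I'll release and retreat upward.

Call:
step_arm([
  [[0, 0, 0], 0, 0],
  [[0, 0, 0], 0, 0],
  [[0, 0, 0], 0, 0],
  [[0, 0, 0], 0, 0],
])

```text
clock: 7.05
tcp_pos: [0.6493, 0.0424, 0.1085]
orientation: [0.001, 0.74, 0.672, -0.0]
wrist_force: [-0.2, -0.1, -0.4]
finger_gap: 0.0855
```

Call:
step_arm([
  [[0, 0, 2], 0, 0],
  [[0, 0, 6], 0, 0],
  [[0, 0, 10], 0, 0],
  [[-3, -1, 11], 0, 0],
  [[-9, -2, 11], 0, 0],
])

```text
clock: 7.68
tcp_pos: [0.5609, 0.0219, 0.2196]
orientation: [0.003, 0.74, 0.673, 0.001]
wrist_force: [-1.3, 0.2, 1.4]
finger_gap: 0.0853
```

Call:
step_arm([
  [[-5, -1, 0], 0.15, 0],
  [[-10, -2, 0], 0.3, 0],
])

```text
clock: 7.92
tcp_pos: [0.4594, 0.0016, 0.2198]
orientation: [0.003, 0.629, 0.777, 0.002]
wrist_force: [0.3, -0.8, 0.7]
finger_gap: 0.0857
```

Run:
```python
from ov import *
s=st();d=cam("scene");crop(d,180,130,340,270,4,"i.png")
```

```text
t7.92 tcp [0.4594 0.0016 0.2198] jawyaw 12.0 F [ 0.3 -0.8  0.7] gap 0.0857 q [-0.17  0.09 -0.26  1.21  0.    1.19]
```

View pics/i.png

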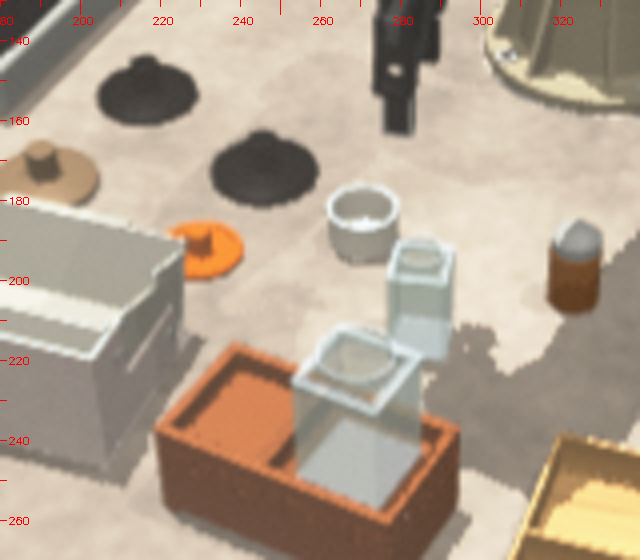

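The big jar stands upright in the wide bay, around (267,235). Next is the small jar.

Call:
step_arm([
  [[-0.7, 0.5, -3], 0.01, 0],
  [[-0.7, 0.5, -8], 0.01, 0],
  [[-0.7, 0.5, -13], 0.01, 0],
  [[-0.7, 0.5, -16.5], 0.01, 0],
  [[-0.7, 0.5, -18], 0.01, 0],
])

```text
clock: 8.6
tcp_pos: [0.4433, 0.0072, 0.0368]
orientation: [-0.002, 0.624, 0.782, -0.002]
wrist_force: [-0.2, 1.0, 0.4]
finger_gap: 0.0854
```

Call:
step_arm([
  [[0, 0, 0], 0, 0],
  [[0, 0, 0], 0, 255],
  [[0, 0, 0], 0, 255],
  [[0, 0, 0], 0, 255],
  [[0, 0, 0], 0, 255],
])

```text
clock: 9.22
tcp_pos: [0.4452, 0.007, 0.0382]
orientation: [-0.0, 0.624, 0.782, -0.001]
wrist_force: [1.3, -0.0, 5.9]
finger_gap: 0.0457
```

Call:
step_arm([
  [[0, 0, 0], 0, 255],
  [[0, 0, 0], 0, 255],
])

```text
clock: 9.48
tcp_pos: [0.4449, 0.007, 0.0382]
orientation: [-0.001, 0.624, 0.782, -0.001]
wrist_force: [-0.3, -0.1, 0.7]
finger_gap: 0.0456
```

Call:
step_arm([
  [[0, 0, 1], 0, 255],
  [[0, 0, 3], 0, 255],
  [[0, 0, 7], 0, 255],
  [[0, 0, 11], 0, 255],
  [[0, 0, 15], 0, 255],
])

```text
clock: 10.1
tcp_pos: [0.4442, 0.0071, 0.1898]
orientation: [-0.001, 0.624, 0.782, -0.001]
wrist_force: [0.4, -1.3, -1.2]
finger_gap: 0.0462
```

Run:
```python
from ov import *
s=st();d=cam("scene");crop(d,180,100,340,240,4,"k.png")
```

```text
t10.10 tcp [0.4442 0.0071 0.1898] jawyaw 12.8 F [ 0.4 -1.3 -1.2] gap 0.0462 q [-0.16  0.08 -0.35  1.14 -0.    1.18]
```

View pics/k.png

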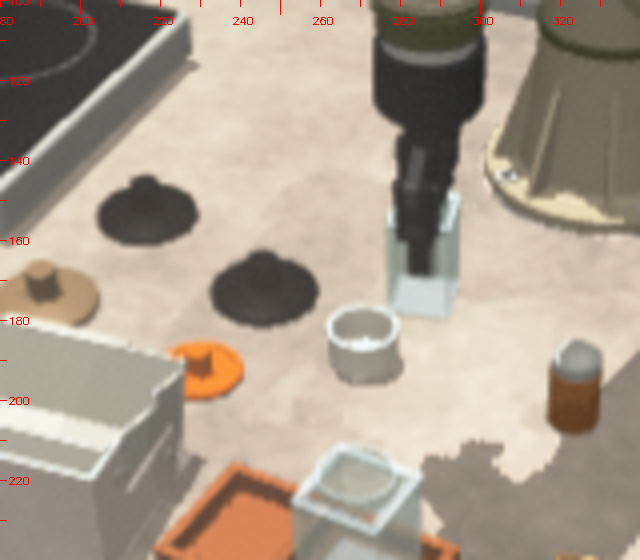

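Call:
step_arm([
  [[2, -2, 1], -0.08, 255],
  [[6, -4, 2.5], -0.16, 255],
  [[11, -4.9, 2.5], -0.24, 255],
  [[16, -4.9, 2.5], -0.317, 255],
  [[19.7, -4.9, 2.5], -0.317, 255],
])

```text
clock: 10.78
tcp_pos: [0.6453, -0.0425, 0.2195]
orientation: [0.002, 0.74, 0.673, 0.0]
wrist_force: [1.0, -0.2, -1.4]
finger_gap: 0.0455
```

Call:
step_arm([
  [[0, 0, 0], 0, 255],
  [[0, 0, 0], 0, 255],
])

```text
clock: 11.02
tcp_pos: [0.6445, -0.0424, 0.2187]
orientation: [0.002, 0.74, 0.673, -0.0]
wrist_force: [0.0, 1.1, -1.5]
finger_gap: 0.0458
```

Run:
```python
from ov import *
s=st()
J=np.load("J.npy",allow_pickle=True).item()
h=s["tcp_pos"]
B={k:J[k] for k in("shelf",)}
SH["held"]=[sq(.023,.023,h[2]-.038),sq(.023,.023,h[2]+.042)]
B["held"]=[h[0],h[1]-.0025,np.radians(-5.4)]
overlay("scene",B,180,130,340,290,4,"l.png")
```

```text
t11.03 tcp [ 0.6445 -0.0424  0.2187] jawyaw -5.4 F [ 0.   1.1 -1.5] gap 0.0458 q [-0.19  0.46  0.23  1.34 -0.    1.48]
```

View pics/l.png

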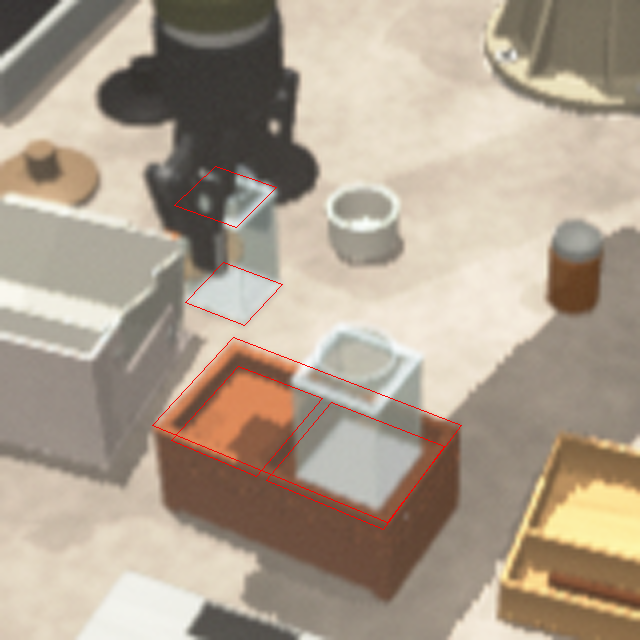

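The outline matches, so I'll lower it.

Call:
step_arm([
  [[-0.3, 0, -2], 0, 255],
  [[-0.3, 0, -5], 0, 255],
  [[-0.3, 0, -8.5], 0, 255],
  [[-0.3, 0, -10.5], 0, 255],
  [[-0.3, 0, -11], 0, 255],
])

```text
clock: 11.7
tcp_pos: [0.6391, -0.0421, 0.1084]
orientation: [0.001, 0.74, 0.673, -0.001]
wrist_force: [0.0, -0.3, -1.5]
finger_gap: 0.0452
```

Call:
step_arm([
  [[0, 0, -0.1], 0, 255],
  [[0, 0, -0.3], 0, 255],
  [[0, 0, -0.4], 0, 255],
])

```text
clock: 12.08
tcp_pos: [0.6396, -0.0422, 0.1053]
orientation: [0.001, 0.74, 0.673, -0.001]
wrist_force: [0.5, -0.4, -1.7]
finger_gap: 0.0458
```

Call:
step_arm([
  [[0, 0, -0.15], 0, 255],
  [[0, 0, -0.3], 0, 255],
  [[0, 0, -0.4], 0, 255],
  [[0, 0, -0.5], 0, 255],
])

```text
clock: 12.58
tcp_pos: [0.6396, -0.0422, 0.1003]
orientation: [0.001, 0.74, 0.673, -0.001]
wrist_force: [-3.1, 0.5, 4.5]
finger_gap: 0.0455
```

Call:
step_arm([
  [[0, 0, 0], 0, 0],
  [[0, 0, 0], 0, 0],
  [[0, 0, 0], 0, 0],
  [[0, 0, 0], 0, 0],
])

```text
clock: 13.08
tcp_pos: [0.6397, -0.0422, 0.1004]
orientation: [0.001, 0.74, 0.673, -0.001]
wrist_force: [0.4, 0.3, -0.0]
finger_gap: 0.0857
```

Call:
step_arm([
  [[0, 0, 2], 0, 0],
  [[0, 0, 6], 0, 0],
  [[0, 0, 11], 0, 0],
  [[-4, -2, 12], -0.15, 0],
  [[-9, -5, 12], -0.3, 0],
])

```text
clock: 13.7
tcp_pos: [0.5504, -0.0926, 0.2219]
orientation: [0.003, 0.833, 0.554, 0.0]
wrist_force: [0.4, -1.0, 0.8]
finger_gap: 0.0852
```

Call:
step_arm([
  [[-3, -5, 0], -0.18, 0],
  [[-6, -10, 0], -0.36, 0],
  [[-9, -15, 0], -0.54, 0],
  [[-12, -20, 0], -0.72, 0],
  [[-15, -25, 0], -0.9, 0],
])

```text
clock: 14.32
tcp_pos: [0.3993, -0.3441, 0.2223]
orientation: [0.003, 0.991, 0.133, -0.001]
wrist_force: [0.6, -0.4, 0.3]
finger_gap: 0.0856
```

Run:
```python
from ov import *
s=st();d=cam("scene");crop(d,120,110,320,270,4,"m.png")
```

```text
t14.32 tcp [ 0.3993 -0.3441  0.2223] jawyaw -74.7 F [ 0.6 -0.4  0.3] gap 0.0856 q [-0.86  0.22 -0.1   1.25 -0.    2.01]
```

View pics/m.png

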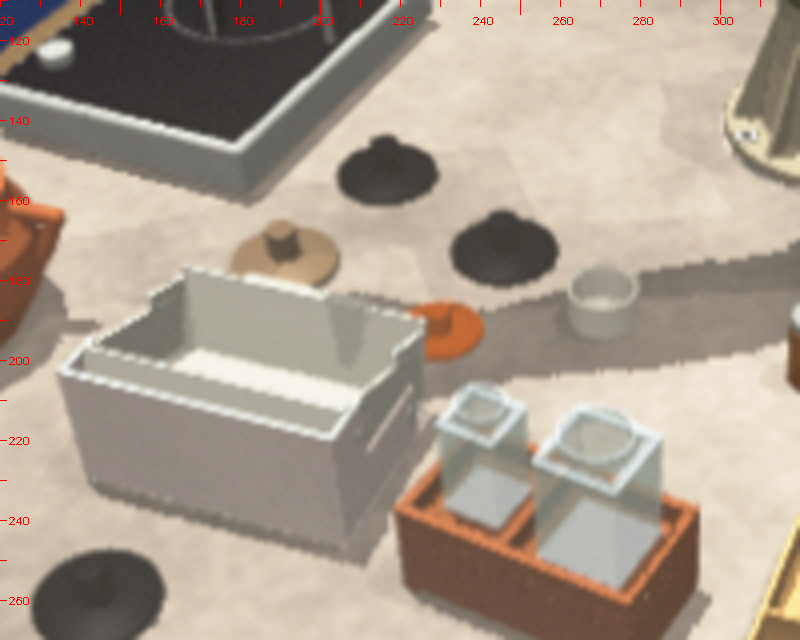

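Both jars stand in their bays, small at (240,228) and big at (268,232). Next is the brown stoneware lid.

Call:
step_arm([
  [[-0.3, -2.8, -3], -0.197, 0],
  [[-0.3, -2.8, -8], -0.197, 0],
  [[-0.3, -2.8, -12], -0.197, 0],
  [[-0.3, -2.8, -15], -0.197, 0],
  [[-0.3, -2.8, -15], -0.197, 0],
], newtons=30)

```text
clock: 15.0
tcp_pos: [0.3919, -0.3761, 0.0699]
orientation: [0.003, 1.0, 0.03, -0.004]
wrist_force: [0.6, 0.4, 0.1]
finger_gap: 0.0854
```

Run:
```python
from ov import *
s=st();d=cam("scene");crop(d,150,100,270,200,6,"n.png");d=cam("top");crop(d,320,180,480,300,4,"n2.png")
```

```text
t15.00 tcp [ 0.3919 -0.3761  0.0699] jawyaw -86.6 F [0.6 0.4 0.1] gap 0.0854 q [-0.91  0.36 -0.31  0.91 -0.01  2.17]
```

View pics/n.png

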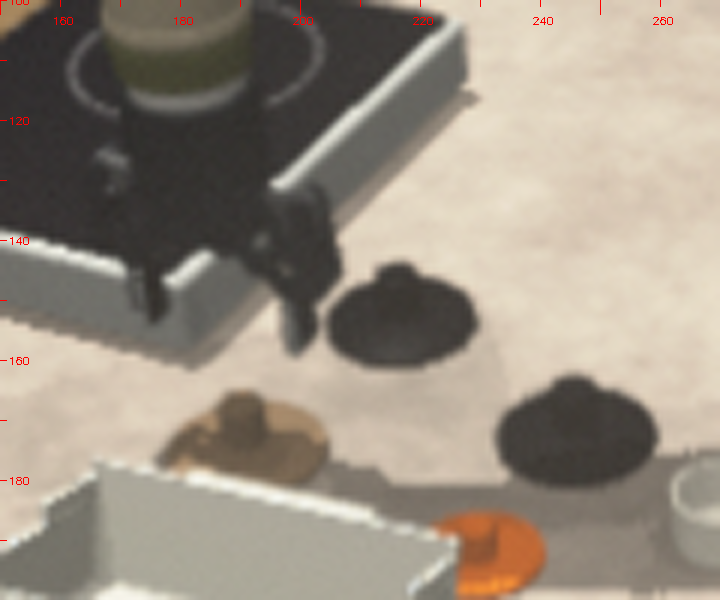

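Call:
step_arm([
  [[0.4, 0.4, 0], 0, 0],
  [[0.4, 0.4, -1.5], 0, 0],
  [[0.4, 0.4, -3.5], 0, 0],
  [[0.4, 0.4, -4.7], 0, 0],
  [[0.4, 0.4, -5.1], 0, 0],
])

```text
clock: 15.72
tcp_pos: [0.3973, -0.3737, 0.0209]
orientation: [0.004, 1.0, 0.03, -0.003]
wrist_force: [1.1, -1.4, 1.2]
finger_gap: 0.0852
```

Call:
step_arm([
  [[0, 0, 0], 0, 0],
  [[0, 0, 0], 0, 120],
  [[0, 0, 0], 0, 255],
  [[0, 0, 0], 0, 255],
  [[0, 0, 0], 0, 255],
])

```text
clock: 16.35
tcp_pos: [0.3975, -0.3738, 0.0214]
orientation: [0.005, 1.0, 0.03, -0.003]
wrist_force: [-0.3, 0.2, 3.7]
finger_gap: 0.0273
```

Call:
step_arm([
  [[0, 0, 0], 0, 255],
  [[0, 0, 0], 0, 255],
  [[0, 0, 0], 0, 255],
])

```text
clock: 16.73
tcp_pos: [0.3975, -0.3738, 0.0214]
orientation: [0.005, 1.0, 0.03, -0.003]
wrist_force: [0.1, 0.2, 1.5]
finger_gap: 0.0262
```

Call:
step_arm([
  [[0, 0, 0.7], 0, 255],
  [[0, 0, 2], 0, 255],
  [[0, 0, 5], 0, 255],
  [[0, 0, 10], 0, 255],
  [[0, 0, 15], 0, 255],
])

```text
clock: 17.35
tcp_pos: [0.3972, -0.3735, 0.1734]
orientation: [0.005, 1.0, 0.03, -0.003]
wrist_force: [0.1, -1.0, -2.8]
finger_gap: 0.0266
```

Run:
```python
from ov import *
s=st();d=cam("scene");crop(d,120,70,270,190,5,"p.png")
```

```text
t17.35 tcp [ 0.3972 -0.3735  0.1734] jawyaw -86.6 F [ 0.1 -1.  -2.8] gap 0.0266 q [-0.9   0.28 -0.15  1.14 -0.01  2.19]
```

View pics/p.png

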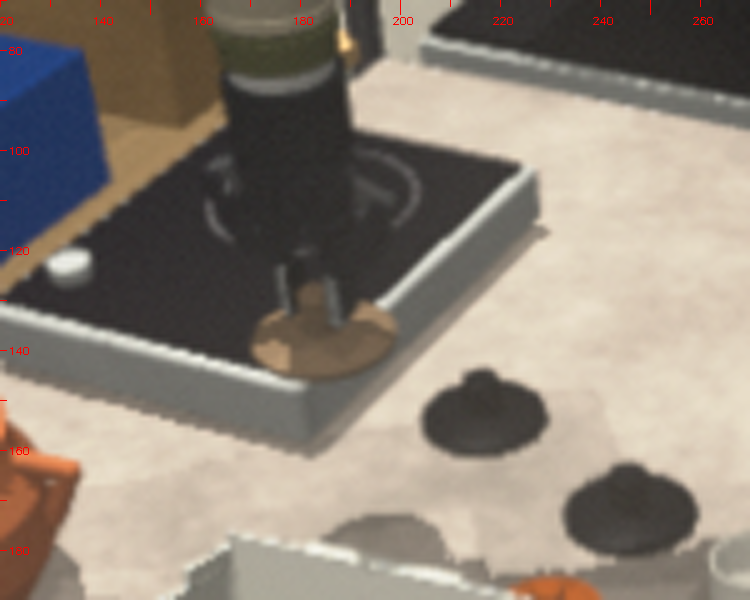

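Call:
step_arm([
  [[2, 0.7, 1], 0, 255],
  [[6, 2, 1.5], 0, 255],
  [[11, 4, 1.5], 0.01, 255],
  [[16, 5.6, 1.5], 0.01, 255],
  [[19.5, 6.6, 1.5], 0.01, 255],
])

```text
clock: 18.02
tcp_pos: [0.5964, -0.3091, 0.1963]
orientation: [0.009, 0.999, 0.036, 0.001]
wrist_force: [0.2, -1.0, -2.1]
finger_gap: 0.0268
```

Call:
step_arm([
  [[0, 0, 0], 0, 255],
  [[0, 0, 0], 0, 255],
])

```text
clock: 18.27
tcp_pos: [0.596, -0.3088, 0.1963]
orientation: [0.009, 0.999, 0.036, 0.001]
wrist_force: [-0.2, 0.3, -2.1]
finger_gap: 0.0263
```

Run:
```python
from ov import *
s=st()
J=np.load("J.npy",allow_pickle=True).item()
h=s["tcp_pos"]
B={"bin":J["bin"]}
SH["held"]=[ci(.047,h[2]-.0144)]
B["held"]=[h[0]-.001,h[1],0]
overlay("scene",B,110,100,250,250,5,"r.png");overlay("top",B,310,80,470,220,5,"r2.png")
```

```text
t18.27 tcp [ 0.596  -0.3088  0.1963] jawyaw -85.9 F [-0.2  0.3 -2.1] gap 0.0263 q [-0.59  0.51  0.25  1.3  -0.01  2.48]
```

View pics/r.png

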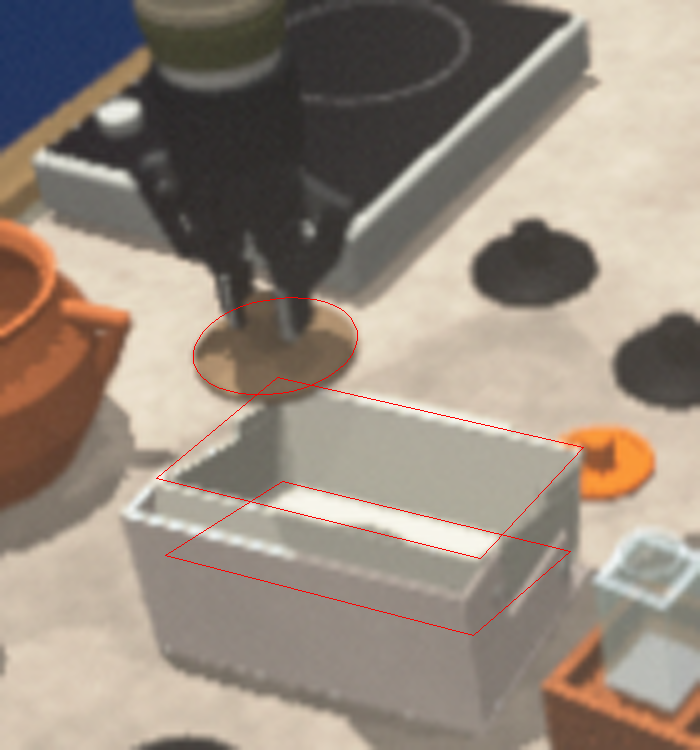

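View pics/r2.png

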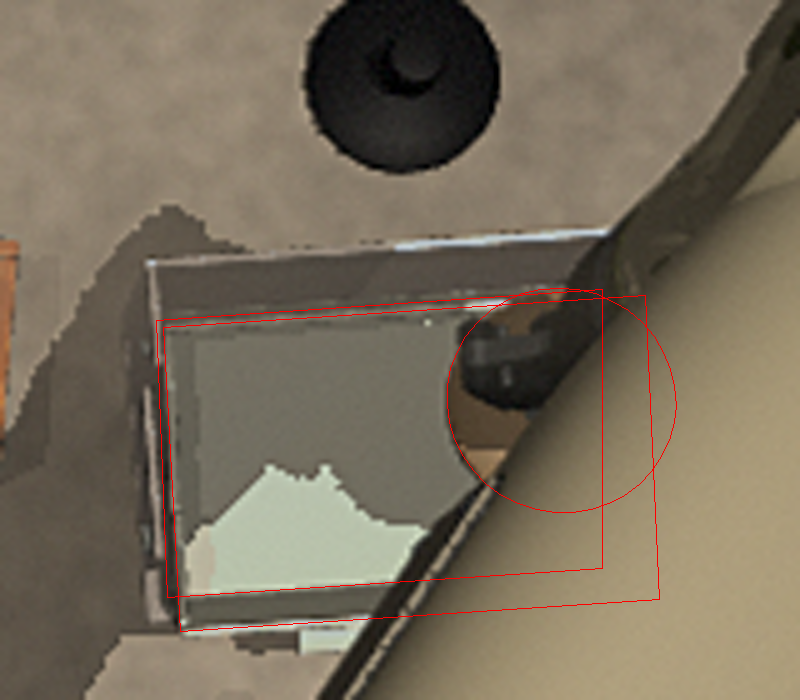

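The lid is level at (275,345) in the scene crop and matches the predicted circle. It's centred over the right part of the bin, so I'll lower it.

Call:
step_arm([
  [[-0.3, 0.1, -2], 0, 255],
  [[-0.3, 0.1, -4.5], 0, 255],
  [[-0.3, 0.1, -7], 0, 255],
  [[-0.3, 0.1, -9], 0, 255],
  [[-0.3, 0.1, -10], 0, 255],
])

```text
clock: 19.0
tcp_pos: [0.5908, -0.3088, 0.0957]
orientation: [0.009, 0.999, 0.034, -0.0]
wrist_force: [-0.6, 0.3, -1.7]
finger_gap: 0.0266
```

Call:
step_arm([
  [[0, 0, 0], 0, 255],
  [[0, 0, -0.5], 0, 255],
  [[0, 0, -1], 0, 255],
])

```text
clock: 19.38
tcp_pos: [0.5913, -0.3092, 0.0865]
orientation: [0.009, 0.999, 0.034, 0.001]
wrist_force: [0.1, 0.5, -2.0]
finger_gap: 0.0267
```

Call:
step_arm([
  [[0, 0, -0.3], 0, 255],
  [[0, 0, -0.6], 0, 255],
  [[0, 0, -0.9], 0, 255],
], newtons=20)

```text
clock: 19.75
tcp_pos: [0.5914, -0.3092, 0.0773]
orientation: [0.009, 0.999, 0.034, 0.001]
wrist_force: [0.5, 0.5, -2.2]
finger_gap: 0.0267
```

Call:
step_arm([
  [[0, 0, -0.1], 0, 255],
  [[0, 0, -0.2], 0, 255],
  [[0, 0, -0.3], 0, 255],
])

```text
clock: 20.12
tcp_pos: [0.5914, -0.3092, 0.0743]
orientation: [0.009, 0.999, 0.034, 0.001]
wrist_force: [-0.1, -0.4, -1.7]
finger_gap: 0.0268
```

Run:
```python
from ov import *
s=st();d=cam("scene");crop(d,110,100,250,220,5,"s.png");print(s["ft_torque"])
```

```text
t20.12 tcp [ 0.5914 -0.3092  0.0743] jawyaw -86.1 F [-0.1 -0.4 -1.7] gap 0.0268 q [-0.6   0.56  0.03  1.03 -0.01  2.48]
[-0.02257525  0.04647093  0.01974781]
```

View pics/s.png

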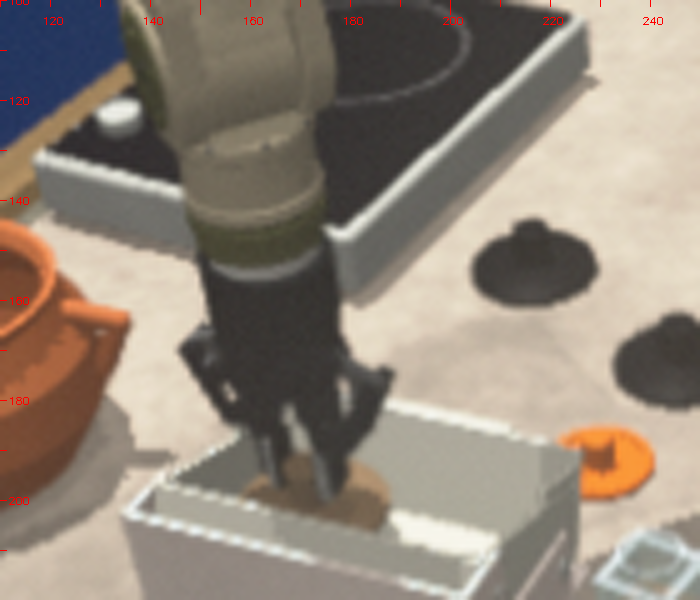

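Inside the bin, lid at (315,490) in the crop, with no contact yet. I'll keep lowering gently at low grip so the lid can pivot onto the slope.

Call:
step_arm([
  [[0, 0, -0.1], 0, 255],
  [[0, 0, -0.2], 0, 255],
])

```text
clock: 20.42
tcp_pos: [0.5912, -0.3092, 0.0724]
orientation: [0.009, 0.999, 0.034, 0.001]
wrist_force: [-2.8, -0.9, 1.2]
finger_gap: 0.027
```

Call:
step_arm([
  [[0, 0, -0.1], 0, 255],
  [[0, 0, -0.2], 0, 255],
])

```text
clock: 20.68
tcp_pos: [0.5905, -0.3094, 0.0711]
orientation: [0.01, 0.999, 0.034, 0.0]
wrist_force: [-6.3, 1.1, 7.9]
finger_gap: 0.0266
```

Call:
step_arm([
  [[0, 0, -0.1], 0, 255],
  [[0, 0, -0.2], 0, 255],
])

```text
clock: 20.92
tcp_pos: [0.5901, -0.3096, 0.0699]
orientation: [0.01, 0.999, 0.034, -0.0]
wrist_force: [-5.6, 0.5, 6.5]
finger_gap: 0.0266
```

Call:
step_arm([
  [[-0.05, 0, -0.2], 0, 255],
  [[-0.1, 0, -0.3], 0, 255],
])

```text
clock: 21.18
tcp_pos: [0.5888, -0.3099, 0.0675]
orientation: [0.01, 0.999, 0.034, -0.0]
wrist_force: [-5.5, 0.1, 4.2]
finger_gap: 0.0269
```

Call:
step_arm([
  [[-0.05, 0, -0.2], 0, 255],
  [[-0.1, 0, -0.4], 0, 255],
])

```text
clock: 21.42
tcp_pos: [0.5873, -0.3101, 0.0638]
orientation: [0.011, 0.999, 0.034, -0.0]
wrist_force: [-5.6, -0.1, 5.8]
finger_gap: 0.027
```

Run:
```python
from ov import *
s=st();d=cam("scene");crop(d,110,100,250,220,5,"t.png");print(s["ft_torque"])
```

```text
t21.43 tcp [ 0.5873 -0.3101  0.0638] jawyaw -86.1 F [-5.6 -0.1  5.8] gap 0.027 q [-0.6   0.56  0.01  1.01 -0.02  2.48]
[-0.0059162   0.88080469  0.02620613]
```

View pics/t.png

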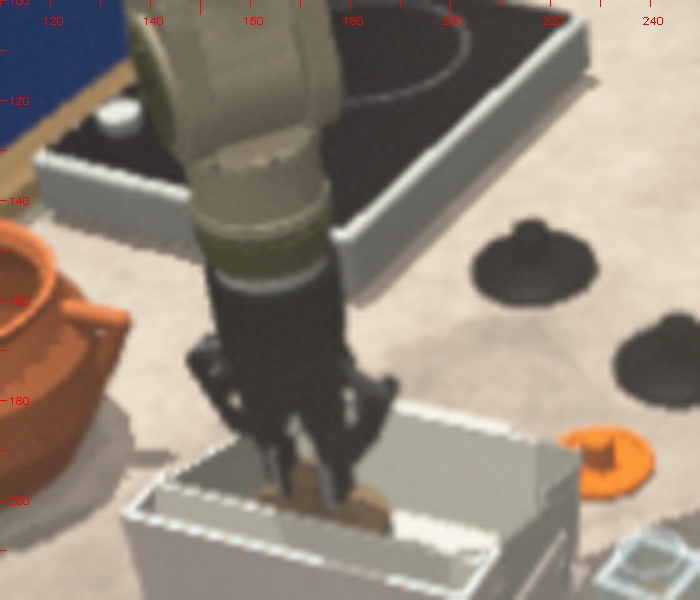

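Force is steady at about 8 N and the lid is tilting onto the slope. I'll continue.

Call:
step_arm([
  [[-0.05, 0, -0.2], 0, 255],
  [[-0.1, 0, -0.35], 0, 255],
])

```text
clock: 21.72
tcp_pos: [0.586, -0.3104, 0.06]
orientation: [0.011, 0.999, 0.033, -0.001]
wrist_force: [-3.6, -0.3, 4.9]
finger_gap: 0.0268
```

Call:
step_arm([
  [[-0.02, 0, -0.1], 0, 255],
  [[-0.05, 0, -0.2], 0, 255],
])

```text
clock: 21.98
tcp_pos: [0.5855, -0.3107, 0.0582]
orientation: [0.011, 0.999, 0.033, -0.001]
wrist_force: [-4.5, -2.1, 6.3]
finger_gap: 0.027
```

Call:
step_arm([
  [[-0.02, 0, -0.1], 0, 255],
  [[-0.05, 0, -0.2], 0, 255],
])

```text
clock: 22.22
tcp_pos: [0.5855, -0.311, 0.0574]
orientation: [0.011, 0.999, 0.033, -0.0]
wrist_force: [-6.4, 0.5, 14.8]
finger_gap: 0.0272
```

Run:
```python
from ov import *
s=st();d=cam("scene");crop(d,120,150,220,220,8,"u.png");d=cam("top");crop(d,310,100,470,220,5,"u2.png")
```

```text
t22.23 tcp [ 0.5855 -0.311   0.0574] jawyaw -86.2 F [-6.4  0.5 14.8] gap 0.0272 q [-0.6   0.56 -0.    0.99 -0.02  2.47]
```

View pics/u.png

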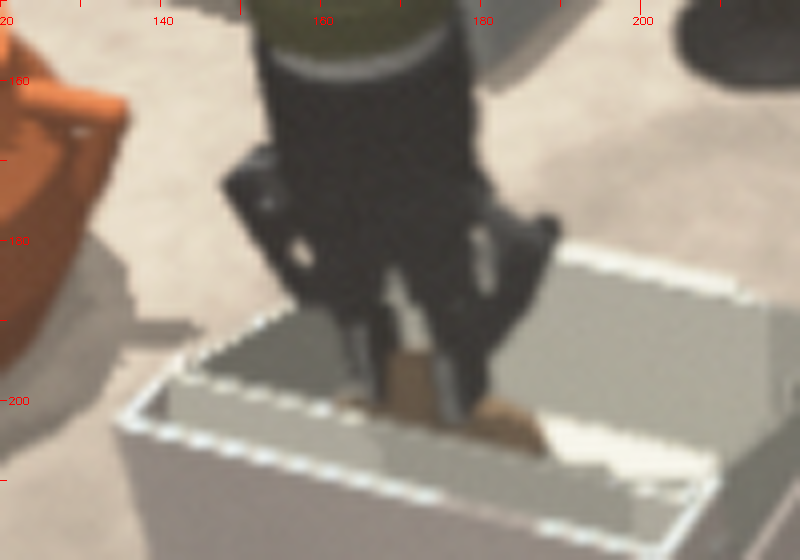

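The lid is seated on the slope (force rose). I'll release with a partial opening.

Call:
step_arm([
  [[0, 0, 0.1], 0, 255],
  [[0, 0, 0.1], 0, 90],
  [[0, 0, 0.1], 0, 90],
  [[0, 0, 0.1], 0, 90],
])

```text
clock: 22.82
tcp_pos: [0.5857, -0.3109, 0.0581]
orientation: [0.011, 0.999, 0.033, 0.0]
wrist_force: [-0.2, 0.2, 0.0]
finger_gap: 0.0555
```

Call:
step_arm([
  [[0, 0, 2], 0, 90],
  [[0, 0, 6], 0, 90],
  [[0, 0, 11], 0, 90],
  [[-3, 2, 14], 0, 90],
  [[-8, 5, 14], 0, 0],
])

```text
clock: 23.45
tcp_pos: [0.5078, -0.2624, 0.2009]
orientation: [0.013, 0.999, 0.033, 0.003]
wrist_force: [-0.2, -0.4, 0.3]
finger_gap: 0.0716
```

Run:
```python
from ov import *
s=st();d=cam("scene");crop(d,110,150,250,250,5,"v.png");d=cam("top");crop(d,310,100,470,260,4,"v2.png")
```

```text
t23.45 tcp [ 0.5078 -0.2624  0.2009] jawyaw -86.2 F [-0.2 -0.4  0.3] gap 0.0716 q [-0.61  0.3  -0.05  1.2  -0.02  2.47]
```

View pics/v.png

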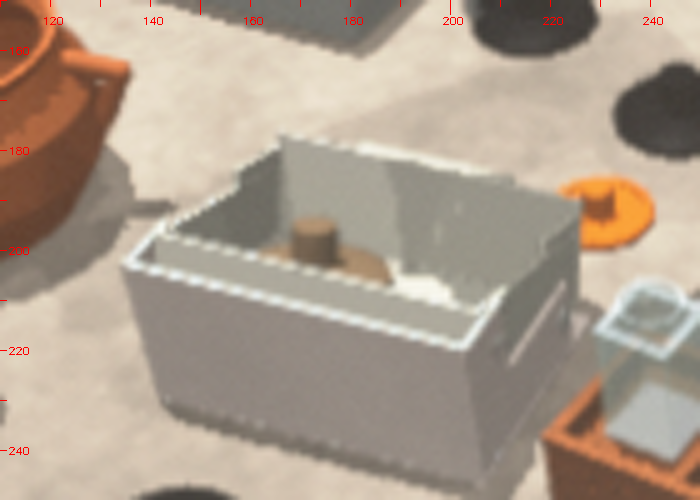

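View pics/v2.png

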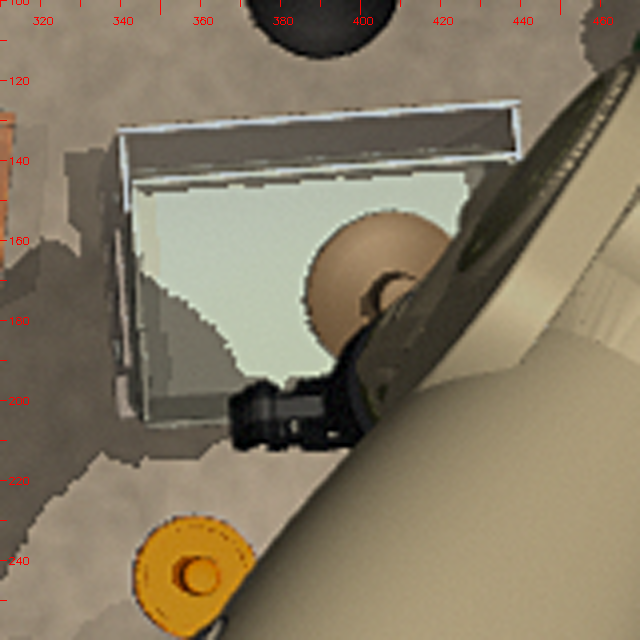

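The stoneware lid lies on the floor knob up, left edge at pixel (385,175). Next is the silicone lid.

Call:
step_arm([
  [[-4, 3, 0], 0, 0],
  [[-8.1, 5.9, -2], 0, 0],
  [[-8.1, 5.9, -6], 0, 0],
  [[-8.1, 5.9, -11], 0, 0],
  [[-8.1, 5.9, -14], 0, 0],
])

```text
clock: 24.18
tcp_pos: [0.4174, -0.1962, 0.0544]
orientation: [0.008, 0.999, 0.034, -0.004]
wrist_force: [0.4, -1.2, 0.4]
finger_gap: 0.0849
```

Run:
```python
from ov import *
s=st();d=cam("top");J=np.load("J.npy",allow_pickle=True).item()
v=J["bin"];
for px in [(385,174.5),(391,153)]:
    p=w(d,[px],.047)[0];c,sn=np.cos(v[2]),np.sin(v[2]);a=p[:2]-v[:2];print(p,"bin frame",c*a[0]+sn*a[1],-sn*a[0]+c*a[1])
```

```text
t24.18 tcp [ 0.4174 -0.1962  0.0544] jawyaw -86.1 F [ 0.4 -1.2  0.4] gap 0.0849 q [-0.6   0.23 -0.53  0.81 -0.02  2.47]
[ 0.58589954 -0.26000724  0.047     ] bin frame -0.014498089132753154 0.004444518507084629
[ 0.63648828 -0.27467524  0.047     ] bin frame 0.034936375033866957 -0.013738017075777896
```

Call:
step_arm([
  [[0.9, -0.7, 0], 0, 0],
  [[0.9, -0.7, -1], 0, 0],
  [[0.9, -0.7, -2.5], 0, 0],
  [[0.9, -0.7, -3.8], 0, 0],
  [[0.9, -0.7, -4.2], 0, 0],
])

```text
clock: 24.85
tcp_pos: [0.4245, -0.2021, 0.009]
orientation: [0.006, 0.999, 0.034, -0.006]
wrist_force: [0.7, 0.3, 0.3]
finger_gap: 0.0853
```

Call:
step_arm([
  [[0, 0, 0], 0, 0],
  [[0, 0, 0], 0, 120],
  [[0, 0, 0], 0, 255],
  [[0, 0, 0], 0, 255],
  [[0, 0, 0], 0, 255],
])

```text
clock: 25.48
tcp_pos: [0.4246, -0.2022, 0.0093]
orientation: [0.006, 0.999, 0.034, -0.006]
wrist_force: [-0.6, -0.6, 2.1]
finger_gap: 0.0209
```

Call:
step_arm([
  [[0, 0, 0], 0, 255],
  [[0, 0, 0], 0, 255],
])

```text
clock: 25.72
tcp_pos: [0.4247, -0.2022, 0.0094]
orientation: [0.006, 0.999, 0.034, -0.006]
wrist_force: [0.8, -0.2, 0.3]
finger_gap: 0.0215
```

Call:
step_arm([
  [[0, 0, 0.7], 0, 255],
  [[0, 0, 3], 0, 255],
  [[0, 0, 8], 0, 255],
  [[0, 0, 13], 0, 255],
  [[0, 0, 16], 0, 255],
])

```text
clock: 26.35
tcp_pos: [0.4254, -0.2027, 0.1724]
orientation: [0.008, 0.999, 0.034, -0.005]
wrist_force: [0.4, -0.8, -0.2]
finger_gap: 0.0216
```

Call:
step_arm([
  [[3, -0.2, 0.5], 0, 255],
  [[7, -0.4, 0.5], 0, 255],
  [[11, -0.6, 0.5], 0, 255],
  [[14.5, -0.8, 0.5], 0, 255],
  [[15.7, -0.9, 0.5], 0, 255],
])

```text
clock: 26.98
tcp_pos: [0.5838, -0.2116, 0.1772]
orientation: [0.008, 0.999, 0.034, -0.005]
wrist_force: [-0.6, 0.1, -0.6]
finger_gap: 0.021
```

Call:
step_arm([
  [[0, 0, 0], 0, 255],
  [[0, 0, 0], 0, 255],
])

```text
clock: 27.22
tcp_pos: [0.5827, -0.2114, 0.1772]
orientation: [0.007, 0.999, 0.034, -0.005]
wrist_force: [-0.4, 0.8, -0.3]
finger_gap: 0.0209
```

Run:
```python
from ov import *
s=st()
J=np.load("J.npy",allow_pickle=True).item()
h=s["tcp_pos"]
B={"bin":J["bin"]}
SH["held"]=[ci(.037,h[2]-.0044)]
B["held"]=[h[0]+.002,h[1],0]
overlay("scene",B,110,100,250,220,5,"x.png")
```

```text
t27.23 tcp [ 0.5827 -0.2114  0.1772] jawyaw -86.1 F [-0.4  0.8 -0.3] gap 0.0209 q [-0.47  0.42  0.07  1.22 -0.02  2.6 ]
```

View pics/x.png

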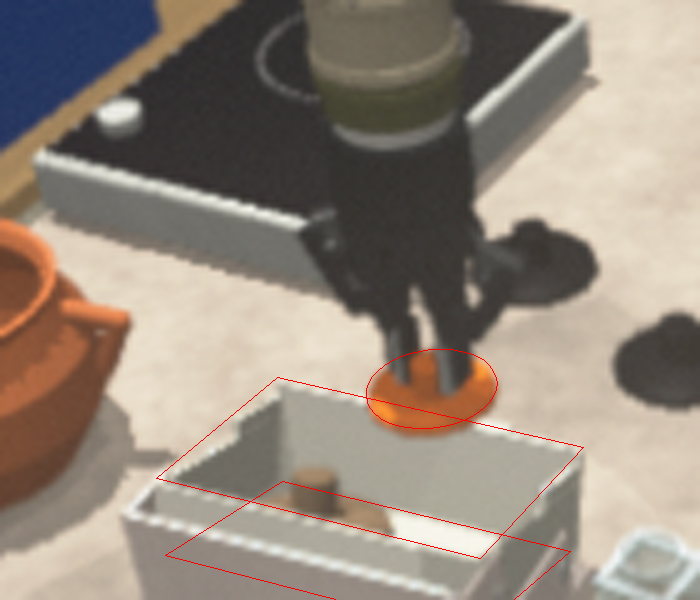

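Call:
step_arm([
  [[0, 0, -2], 0, 255],
  [[0, 0, -5], 0, 255],
  [[0, 0, -8], 0, 255],
  [[0, 0, -10], 0, 255],
  [[0, 0, -11], 0, 255],
])

```text
clock: 27.9
tcp_pos: [0.5812, -0.2112, 0.0665]
orientation: [0.007, 0.999, 0.034, -0.006]
wrist_force: [-0.4, 0.2, 0.3]
finger_gap: 0.021
```

Call:
step_arm([
  [[0, 0, 0], 0, 255],
  [[0, 0, -0.2], 0, 255],
  [[0, 0, -0.4], 0, 255],
])

```text
clock: 28.28
tcp_pos: [0.5818, -0.2116, 0.0635]
orientation: [0.007, 0.999, 0.034, -0.005]
wrist_force: [0.3, -0.3, -0.7]
finger_gap: 0.021
```

Call:
step_arm([
  [[0, 0, -0.2], 0, 255],
  [[0, 0, -0.4], 0, 255],
])

```text
clock: 28.52
tcp_pos: [0.582, -0.2117, 0.0597]
orientation: [0.008, 0.999, 0.034, -0.005]
wrist_force: [0.1, 0.5, -0.3]
finger_gap: 0.0212
```

Call:
step_arm([
  [[0, 0, -0.15], 0, 255],
  [[0, 0, -0.3], 0, 255],
])

```text
clock: 28.78
tcp_pos: [0.5816, -0.2117, 0.057]
orientation: [0.008, 0.999, 0.034, -0.005]
wrist_force: [-4.1, -0.2, 5.8]
finger_gap: 0.0212
```

Call:
step_arm([
  [[-0.03, 0, -0.15], 0, 255],
  [[-0.05, 0, -0.3], 0, 255],
])

```text
clock: 29.02
tcp_pos: [0.5808, -0.2118, 0.0542]
orientation: [0.008, 0.999, 0.034, -0.005]
wrist_force: [-4.5, -0.5, 5.1]
finger_gap: 0.0214
```

Call:
step_arm([
  [[-0.03, 0, -0.15], 0, 255],
  [[-0.05, 0, -0.3], 0, 255],
])

```text
clock: 29.28
tcp_pos: [0.5802, -0.2119, 0.0511]
orientation: [0.008, 0.999, 0.034, -0.006]
wrist_force: [-4.3, -0.2, 5.0]
finger_gap: 0.0204
```

Call:
step_arm([
  [[-0.03, 0, -0.15], 0, 255],
  [[-0.05, 0, -0.3], 0, 255],
])

```text
clock: 29.52
tcp_pos: [0.5798, -0.2119, 0.048]
orientation: [0.008, 0.999, 0.034, -0.006]
wrist_force: [-2.0, -0.8, 3.8]
finger_gap: 0.0209
```

Call:
step_arm([
  [[-0.02, 0, -0.1], 0, 255],
  [[-0.03, 0, -0.2], 0, 255],
])

```text
clock: 29.78
tcp_pos: [0.5796, -0.212, 0.046]
orientation: [0.008, 0.999, 0.034, -0.005]
wrist_force: [-2.6, -0.0, 5.9]
finger_gap: 0.0212
```

Call:
step_arm([
  [[-0.01, 0, -0.1], 0, 255],
  [[-0.02, 0, -0.15], 0, 255],
])

```text
clock: 30.02
tcp_pos: [0.5796, -0.2121, 0.0454]
orientation: [0.008, 0.999, 0.034, -0.005]
wrist_force: [-5.4, 0.8, 11.9]
finger_gap: 0.021
```

Run:
```python
from ov import *
s=st();d=cam("scene");crop(d,120,150,240,230,6,"y.png")
```

```text
t30.02 tcp [ 0.5796 -0.2121  0.0454] jawyaw -86.1 F [-5.4  0.8 11.9] gap 0.021 q [-0.47  0.51 -0.13  0.93 -0.02  2.6 ]
```

View pics/y.png

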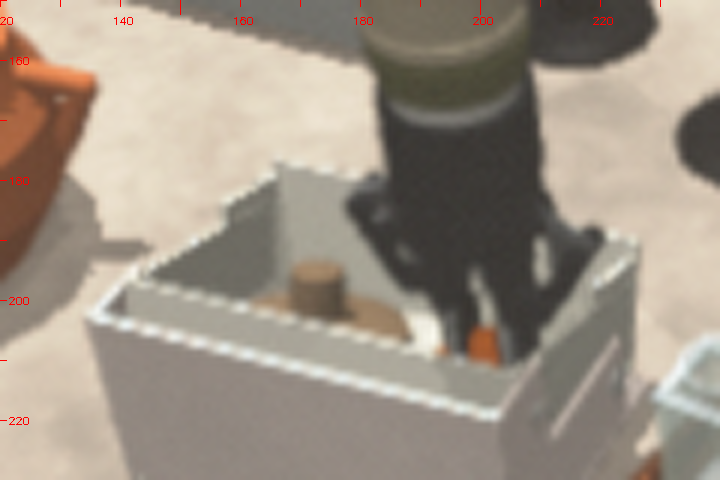

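Seated (force rose to 12 N). I'll release with a small opening.

Call:
step_arm([
  [[0, 0, 0.1], 0, 255],
  [[0, 0, 0.1], 0, 140],
  [[0, 0, 0.1], 0, 140],
  [[0, 0, 0.1], 0, 140],
])

```text
clock: 30.58
tcp_pos: [0.5796, -0.2121, 0.0461]
orientation: [0.008, 0.999, 0.034, -0.005]
wrist_force: [0.4, -0.5, -0.1]
finger_gap: 0.0381
```

Call:
step_arm([
  [[0, 0, 1.5], 0, 140],
  [[0, 0, 5], 0, 140],
  [[0, 0, 10], 0, 140],
  [[0, 0, 14], 0, 140],
  [[-4, 4, 15], 0.15, 0],
])

```text
clock: 31.2
tcp_pos: [0.5439, -0.175, 0.2005]
orientation: [0.011, 0.994, 0.109, -0.0]
wrist_force: [-0.3, 0.7, -0.5]
finger_gap: 0.0554
```

Call:
step_arm([
  [[-3, 5, 0], 0.18, 0],
  [[-5, 11, 2], 0.36, 0],
  [[-7, 17, 4], 0.54, 0],
  [[-7, 23, 4], 0.72, 0],
  [[-7, 29, 4], 0.9, 0],
])

```text
clock: 31.82
tcp_pos: [0.4739, 0.1148, 0.2426]
orientation: [0.011, 0.846, 0.533, 0.006]
wrist_force: [1.2, -0.8, -0.5]
finger_gap: 0.0853
```

Run:
```python
from ov import *
s=st();d=cam("scene");crop(d,110,150,270,260,5,"z.png");d=cam("top");crop(d,310,100,470,230,5,"z2.png")
```

```text
t31.82 tcp [0.4739 0.1148 0.2426] jawyaw -25.6 F [ 1.2 -0.8 -0.5] gap 0.0853 q [ 0.08  0.12 -0.17  1.26 -0.01  2.1 ]
```

View pics/z.png

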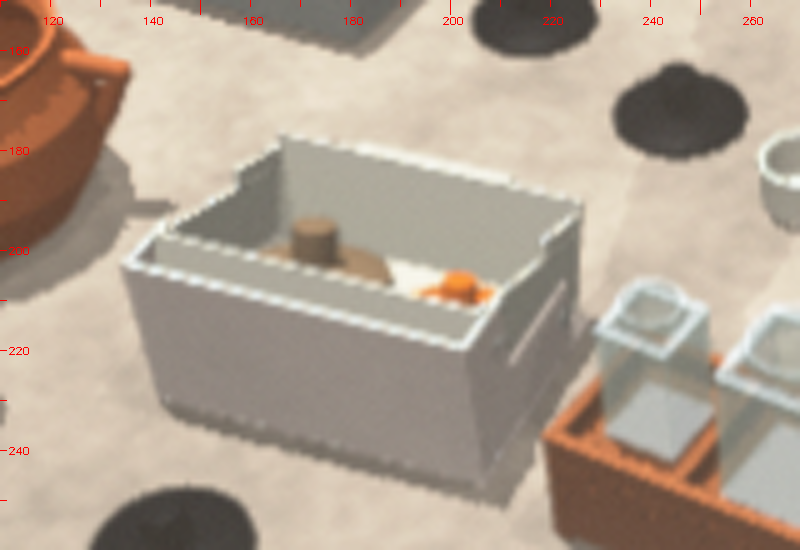

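View pics/z2.png

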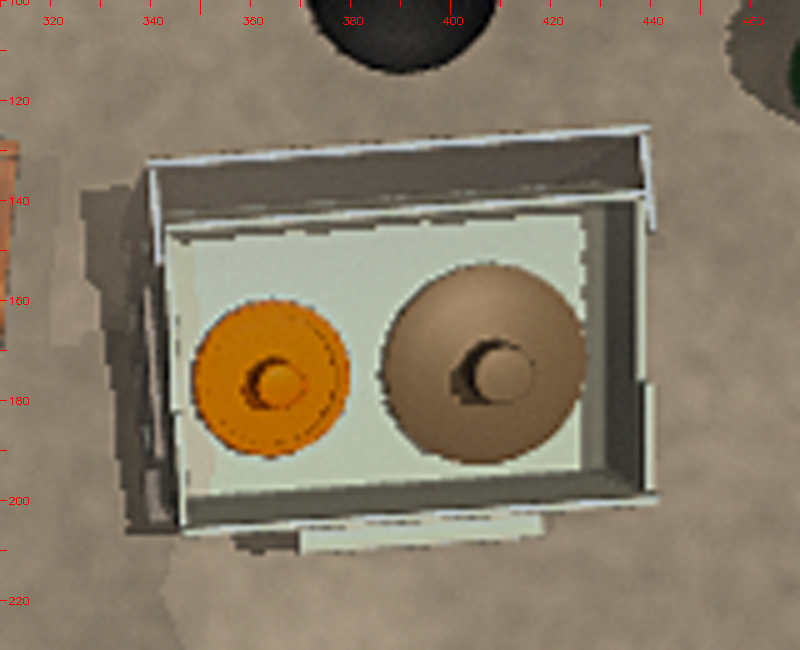

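Both lids lie flat, side by side, knobs up: orange at (364,175), brown at (407,172). Now I'll measure the tong.

Run:
```python
from ov import *
d=cam("top");crop(d,80,225,180,270,8,"t1.png")
```

```text
(no output)
```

View pics/t1.png

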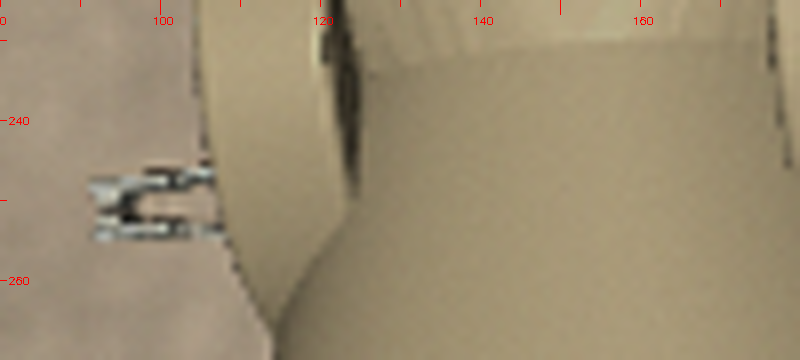

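Run:
```python
from ov import *
d=cam("top");d["img"]=cv2.imread("pics/top0.png");crop(d,85,228,180,268,8,"t2.png")
for n,p,z in [("tipT",(91.5,248),.02),("tipB",(92,254),.02)]: print(w(d,[p],z))
```

```text
[[0.41329203 0.42743243 0.02      ]]
[[0.39918551 0.42571457 0.02      ]]
```

View pics/t2.png

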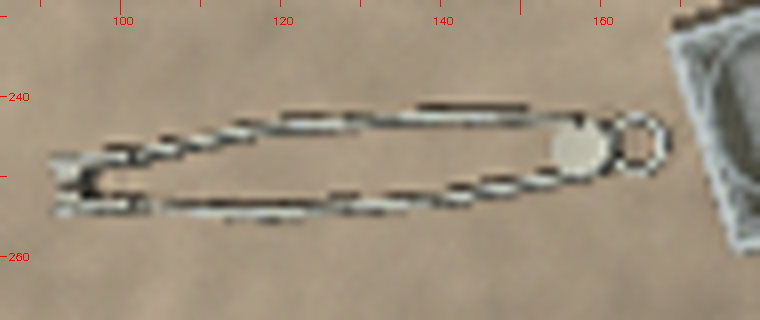

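Run:
```python
from ov import *
d=cam("top")
P=w(d,[(91.0,250.3),(157,245.8),(161.2,245.7),(126.1,248.0),(168,245)],[.012,.015,.012,.012,.01]);print(P.round(4)); a=P[0]-P[1];print(np.degrees(np.arctan2(a[1],a[0]))-90, np.linalg.norm(P[0]-P[2]))
```

```text
[[0.408  0.4313 0.012 ]
 [0.4193 0.2736 0.015 ]
 [0.4197 0.2643 0.012 ]
 [0.4139 0.3477 0.012 ]
 [0.4215 0.2486 0.01  ]]
4.105826495893993 0.16741082227505014
```

Call:
step_arm([
  [[-1.5, 6, 0], 0.15, 0],
  [[-3, 12, 0], 0.3, 0],
  [[-4.5, 18, -2], 0.45, 0],
  [[-6, 23.3, -6], 0.518, 0],
  [[-6, 23.3, -11], 0.518, 0],
], newtons=40)

```text
clock: 32.7
tcp_pos: [0.4157, 0.3483, 0.1319]
orientation: [0.009, 0.683, 0.73, 0.01]
wrist_force: [0.8, -0.2, -0.4]
finger_gap: 0.0853
```

Call:
step_arm([
  [[0, 0, 0], 0, 0],
  [[0, 0, -2], 0, 0],
  [[0, 0, -4], 0, 0],
])

```text
clock: 33.08
tcp_pos: [0.4187, 0.3475, 0.0945]
orientation: [0.01, 0.684, 0.729, 0.012]
wrist_force: [-0.7, 0.3, 0.6]
finger_gap: 0.0855
```

Run:
```python
from ov import *
s=st();d=cam("scene");crop(d,320,130,460,250,5,"q.png")
```

```text
t33.08 tcp [0.4187 0.3475 0.0945] jawyaw 3.6 F [-0.7  0.3  0.6] gap 0.0855 q [ 0.55  0.31 -0.3   0.93 -0.01  2.06]
```

View pics/q.png

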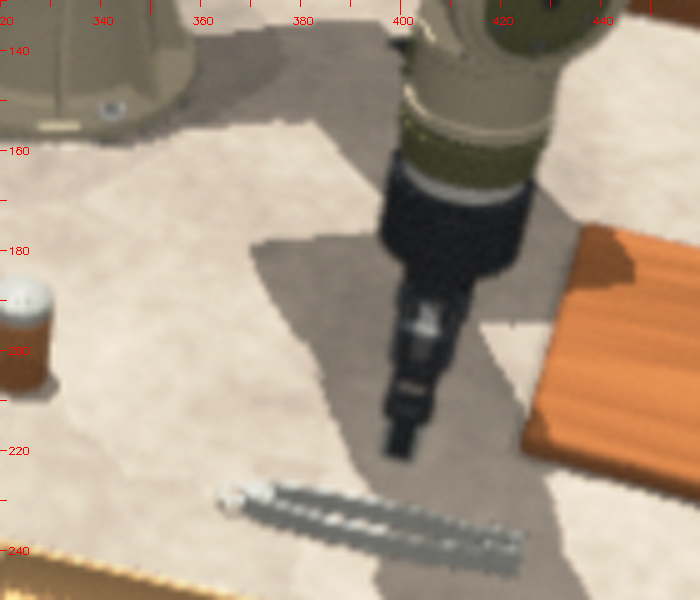

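Call:
step_arm([
  [[-0.5, 0, -2.5], 0.01, 0],
  [[-0.5, 0, -5], 0.01, 0],
  [[-0.5, 0, -7.2], 0.01, 0],
  [[-0.5, 0, -8.2], 0.01, 0],
  [[-0.5, 0, -8.7], 0.01, 0],
])

```text
clock: 33.75
tcp_pos: [0.4136, 0.3463, 0.0058]
orientation: [0.01, 0.681, 0.732, 0.011]
wrist_force: [-0.2, 0.3, 1.1]
finger_gap: 0.0858
```

Call:
step_arm([
  [[0, 0, 0], 0, 0],
  [[0, 0, 0], 0, 120],
  [[0, 0, 0], 0, 255],
  [[0, 0, 0], 0, 255],
  [[0, 0, 0], 0, 255],
])

```text
clock: 34.38
tcp_pos: [0.4139, 0.3466, 0.0063]
orientation: [0.01, 0.681, 0.732, 0.011]
wrist_force: [-1.3, -0.9, 3.6]
finger_gap: 0.0267
```

Call:
step_arm([
  [[0, 0, 0], 0, 255],
  [[0, 0, 0], 0, 255],
])

```text
clock: 34.62
tcp_pos: [0.4139, 0.3466, 0.0063]
orientation: [0.01, 0.681, 0.732, 0.011]
wrist_force: [-0.9, 0.4, 0.7]
finger_gap: 0.0272
```

Call:
step_arm([
  [[0, 0, 0.7], 0, 255],
  [[0, 0, 3], 0, 255],
  [[0, 0, 7], 0, 255],
  [[0, 0, 11], 0, 255],
  [[0, 0, 12], 0, 255],
])

```text
clock: 35.25
tcp_pos: [0.4154, 0.3476, 0.1293]
orientation: [0.011, 0.681, 0.732, 0.014]
wrist_force: [0.0, -0.1, -1.2]
finger_gap: 0.0273
```

Call:
step_arm([
  [[3, -1.5, 0], 0, 255],
  [[7, -3.5, 0], 0, 255],
  [[11.5, -6, 0], 0.01, 255],
  [[15, -8, 0], 0.01, 255],
  [[16.4, -8.5, 0], 0.01, 255],
])

```text
clock: 35.88
tcp_pos: [0.5806, 0.261, 0.1278]
orientation: [0.01, 0.678, 0.734, 0.013]
wrist_force: [-0.5, 0.3, -1.9]
finger_gap: 0.027
```

Call:
step_arm([
  [[0, 0, 0], 0, 255],
  [[0, 0, 0], 0, 255],
])

```text
clock: 36.12
tcp_pos: [0.579, 0.2614, 0.1271]
orientation: [0.009, 0.678, 0.735, 0.012]
wrist_force: [-0.4, 0.4, -1.4]
finger_gap: 0.027
```

Run:
```python
from ov import *
s=st()
J=np.load("J.npy",allow_pickle=True).item()
h=s["tcp_pos"];B={"tray":J["tray"]}
SH["held"]=[sq(.0825,.014,h[2]-.006)+[[.0825,.014,h[2]-.006]]]
B["held"]=[h[0],h[1]+.001,np.radians(94.7)]
overlay("scene",B,270,130,430,310,4,"q2.png")
```

```text
t36.12 tcp [0.579  0.2614 0.1271] jawyaw 4.6 F [-0.4  0.4 -1.4] gap 0.027 q [ 0.3   0.45 -0.01  1.08 -0.    1.79]
```

View pics/q2.png

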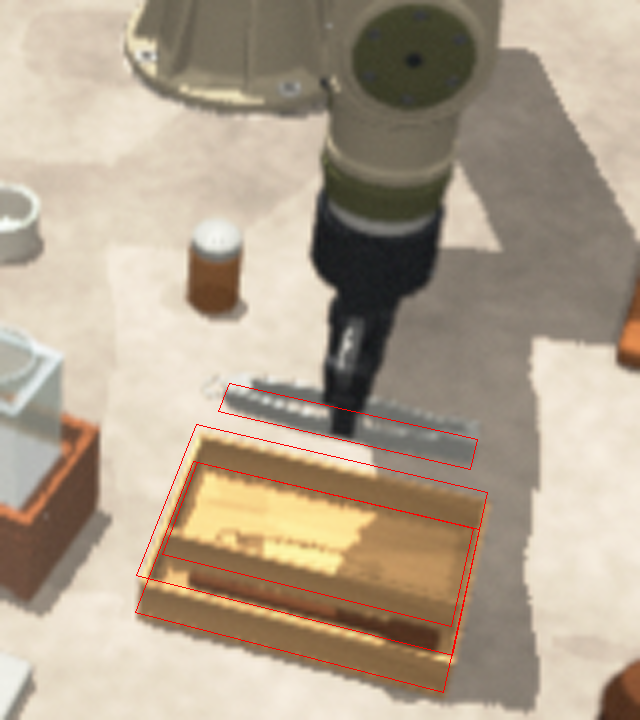

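The tong, from (212,388) ring to (475,440) tips in the crop, is lined up lengthwise over the wide bay. I'll lower it.

Call:
step_arm([
  [[-0.1, 0, -2.5], 0, 255],
  [[-0.1, 0, -5.5], 0, 255],
  [[-0.1, 0, -8.5], 0, 255],
  [[-0.1, 0, -10.2], 0, 255],
  [[-0.1, 0, -10.8], 0, 255],
])

```text
clock: 36.8
tcp_pos: [0.5768, 0.262, 0.0186]
orientation: [0.009, 0.678, 0.735, 0.012]
wrist_force: [-0.0, -0.2, -0.8]
finger_gap: 0.027
```

Call:
step_arm([
  [[0, 0, 0], 0, 255],
  [[0, 0, -0.3], 0, 255],
  [[0, 0, -0.6], 0, 255],
])

```text
clock: 37.17
tcp_pos: [0.5776, 0.2622, 0.0134]
orientation: [0.01, 0.678, 0.735, 0.012]
wrist_force: [-0.3, -0.1, -1.0]
finger_gap: 0.0272
```

Call:
step_arm([
  [[0, 0, -0.15], 0, 255],
  [[0, 0, -0.3], 0, 255],
])

```text
clock: 37.42
tcp_pos: [0.5778, 0.2622, 0.0106]
orientation: [0.01, 0.678, 0.735, 0.013]
wrist_force: [0.2, 1.0, -1.5]
finger_gap: 0.0269
```

Call:
step_arm([
  [[0, 0, -0.1], 0, 255],
  [[0, 0, -0.2], 0, 255],
])

```text
clock: 37.67
tcp_pos: [0.5778, 0.2622, 0.0102]
orientation: [0.01, 0.678, 0.735, 0.013]
wrist_force: [-5.5, -2.4, 15.5]
finger_gap: 0.027
```

Contact with the tray floor. I'll open partially (the bay is 92 mm wide).

Call:
step_arm([
  [[0, 0, 0.1], 0, 255],
  [[0, 0, 0.1], 0, 140],
  [[0, 0, 0.1], 0, 140],
  [[0, 0, 0.1], 0, 140],
])

```text
clock: 38.17
tcp_pos: [0.5778, 0.2622, 0.011]
orientation: [0.01, 0.678, 0.735, 0.013]
wrist_force: [0.2, 0.0, -0.5]
finger_gap: 0.0384
```

Call:
step_arm([
  [[0, 0, 1.5], 0, 140],
  [[0, 0, 5], 0, 140],
  [[0, 0, 10], 0, 140],
  [[0, 0, 15], 0, 140],
  [[-4, -2, 18], 0, 140],
])

```text
clock: 38.8
tcp_pos: [0.5409, 0.2431, 0.195]
orientation: [0.012, 0.677, 0.735, 0.016]
wrist_force: [-0.6, 0.4, 0.5]
finger_gap: 0.0382
```

Call:
step_arm([
  [[-3, -5, 2], 0, 0],
  [[-6, -10, 4], 0, 0],
  [[-10, -16, 4], 0, 0],
  [[-14, -20, 4], 0, 0],
  [[-14, -20, 4], 0, 0],
])

```text
clock: 39.42
tcp_pos: [0.3982, 0.0412, 0.2361]
orientation: [0.012, 0.679, 0.734, 0.016]
wrist_force: [0.9, -1.1, 0.6]
finger_gap: 0.0855
```

Run:
```python
from ov import *
s=st();d=cam("scene");cv2.imwrite("pics/fin_s.png",d["img"]);crop(d,110,150,410,310,2,"fin_s2.png");d=cam("top");crop(d,100,100,460,300,2,"fin_t.png")
```

```text
t39.42 tcp [0.3982 0.0412 0.2361] jawyaw 4.4 F [ 0.9 -1.1  0.6] gap 0.0855 q [-0.11 -0.06 -0.38  1.22  0.01  1.39]
```

View pics/fin_t.png

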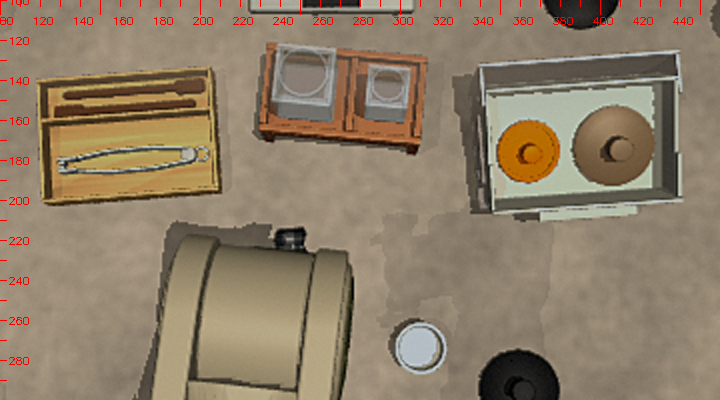

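View pics/fin_s2.png

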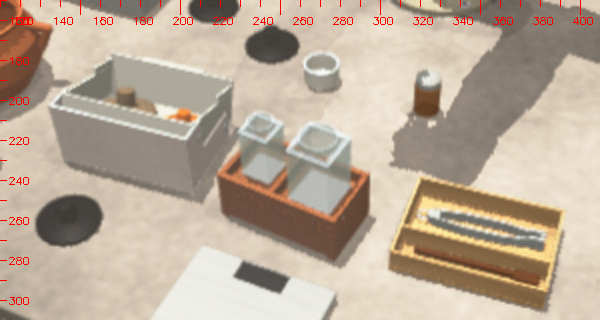

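Run:
```python
from ov import *
J=np.load("J.npy",allow_pickle=True).item()
d=cam("top");crop(d,110,130,220,210,7,"fz.png")
d=cam("scene");crop(d,295,230,405,310,7,"fz2.png")
```

```text
(no output)
```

View pics/fz.png

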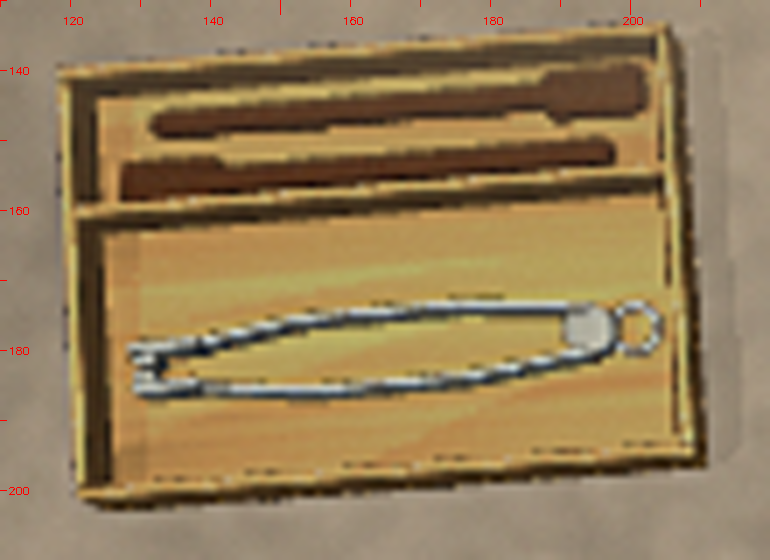

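View pics/fz2.png

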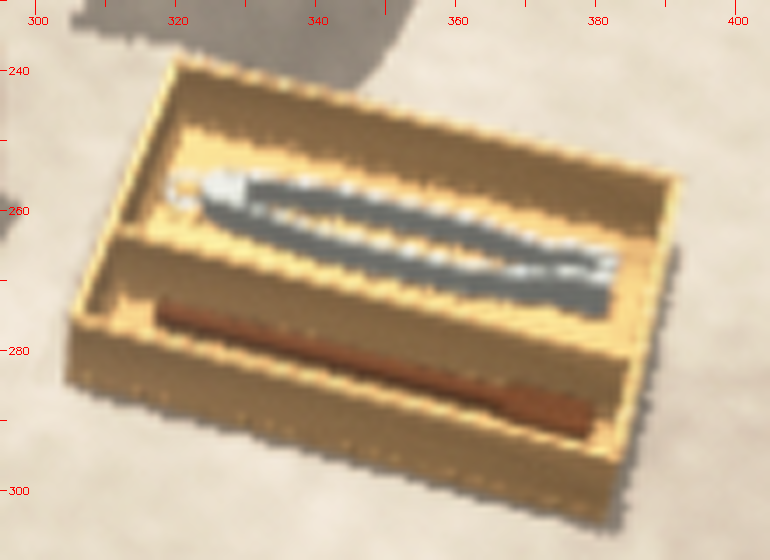

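The tong lies flat in the wide bay, ring at (201,177) and tips at (131,182), clear of the walls. Everything is in place, so I'm handing in.

```bash
python3 -c "
from workcell import env
print(env.hand_in())"
```

```text
the job is handed in; nothing more can be done
None
```

The job is done as asked and handed in, with the arm parked clear; it took about 40 s of the 125 s. I placed the big jar, the small jar, the stoneware lid, the silicone lid and then the tong, in that order.

- **Gentle placing:** I lowered each item until the wrist force showed contact, at most about 16 N, then released it. The lids were pivoted onto the sloped bin floor before release rather than let fall.
- **Last pictures (both cameras):** The jars stand upright in their own bays. The lids lie flat side by side, knobs up, with a gap between them. The tong lies flat and lengthwise in the wide bay, its ring a few millimetres from the end wall. The ramekin and shaker look undisturbed, and I never went near the black lids.
- **Disagreements:** The small jar was pulled about 7 mm sideways on the counter as the fingers closed, because the arm had settled that far off. It was centred in the grip afterwards. The scene camera sat about 2 mm off the top camera, which is within its calibration.

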